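# Turn round the weighing queue

## Robot

A 6-joint arm with a two-finger parallel gripper is mounted at the origin on a cart in front of the work surface, level with it; the furniture and walls round the work are solid. World frame = base frame: x ahead of the robot, y to its left, z up, the work surface at z = 0. Lengths are in mm, angles in rad, forces in N, time in s.
With the tool pointing down it reaches from about 425 to 950 mm from the base axis. Payload 3.5 kg.
Tool frame: the origin (TCP) lies on the mounting face of the last link; the fingertips stand 173 mm ahead of it and the grasp point (between the pads) lies arm.hold_point_z ahead of it (arm.hold_point_z is the distance from the TCP to the grasp point, in mm); x points along the fingers, z is the direction in which the jaws open and shut, and the axes are right-handed (so a half turn about x gives the same grasp; the last joint's range is limited). The gripper opens to 85 mm and grips with 20 to 120 N. Pads are 22 mm wide; open, the fingers measure 114 mm over their backs; the gripper's body (76 mm by 85 mm) begins 54 mm behind the grasp point. The pads swing forward as they close: fully open they stand 13 mm farther back than shut.
Start: joints at [1.116, 0.286, 1.577, -0, 1.279, -0.15], TCP at [202.533, 643.885, 404.725] pointing down, gripper open.
Joint ranges: [-2.77, 2.77], [-0.9, 2.22], [0.21, 2.48], [-1.53, 4.67], [0.24, 2.81], [-2.84, 2.84]. Speed limits (rad/s): [2.79, 2.79, 3.14, 3.14, 3.14, 3.14].

## Interface

Orientations are given as a 3x3 rotation matrix whose columns are the frame's x, y, z axes.
In Python, from station import arm gives the robot as it stands.
- The arm moves only by the shell command python3 -m handwheel 'ROWS'. ROWS is JSON, a list of rows, each an object of numbers: "hand": the opening, from 0 (shut) to 1 (fully open); "x", "y", "z": the shift along the tool's x, y, z in m; "twist": the turn about the tool's x in degrees. In form: [{"hand": .., "x": .., "y": .., "z": .., "twist": ..}, ...]. A call has exactly 8 rows; each row is the pose to reach, as a shift and turn from the pose commanded when the call began, along the tool's axes at that moment; what a row does not reach only later rows make up. A row lasts 1/12 s, in which the tool goes at most 41.7 mm and 7.16 degrees, less where a joint would pass 70% of its speed; a pose out of reach is approached as far as the arm can. A call with a gripper value outside its range is refused whole. The fingers move at their own pace and stop on an object; the grip force is fixed at half the most. Time passes only in rows, so rows that repeat a pose let the fingers close, or fill a call up. It gives the time, the measured TCP pose, the force and the opening at its end, in the units of the state.
- arm.state(): the state, without advancing time (a new reading comes with each control period).
- arm.grab_frame(name): name is "scene" or "top" or "wrist"; returns the picture (480x640x3 uint8, red, green, blue); there is no depth.
- arm.camera_info(name): a dict with "mtx" (3x3 intrinsics, pixels), "D" ([k1, k2, p1, p2, k3] as OpenCV has them; the pictures are not rectified), "world_to_cam" (4x4, takes a point from world to camera coordinates). Camera axes: x right, y up, looking along -z (the intrinsics and any distortion apply to the point x, -y, -z); pixel columns grow to the right and rows downward; lengths in mm; the calibration is good to about 2 mm. A picture is of the moment at which its call begins: read the wrist's pose just before it. camera_info takes no time and is no camera call; for the wrist camera it gives the pose at the moment of the call.
- arm.job_done(): hands the job in, once; it reports no verdict.
The state is a dict: "clock": time; "qpos": joint angles; "qd": joint speeds; "joint_torque": joint torques, N m; "tool_pos": TCP position; "orientation": TCP orientation; "wrist_force": force on the tool from outside, world axes, zero at the start; "moment": the same for the moment, N m; "opening": finger opening in mm.
Only numpy, scipy, OpenCV 4.12 (cv2) and the standard library are available. Lean on these libraries where they do the work, as an engineer would, in place of code of your own. Each camera call takes 0.05 s, during which the arm holds its last target.

## Task

Move the four things of the weighing queue - two calibration weights, the amber bottle and the glass beaker - from the dark tray into the white rack with four bays, one per bay, in the reverse order: what is leftmost in the dark tray goes into the rightmost bay, and so on. Stand each upright on the middle of the black pad in its bay, let go of it, and knock nothing over on the way.

Things in the scene. Friction and masses are not known exactly. Their poses are not given: they have to be found in the camera images.
- weight_200_mid (a point): the larger of two knobbed metal calibration weights: upright cylinder 30 mm in diameter, 44 mm high with its knob (straight body below, about the lower half), 0.2 kg. Point: on its axis, half-way up (22 mm above its foot); z up along the axis.
- weight_100_mid (a point): the smaller of two knobbed metal calibration weights: upright cylinder 24 mm in diameter, 35 mm high with its knob (straight body below, about the lower half), 0.1 kg. Point: on its axis, half-way up (17.5 mm above its foot); z up along the axis.
- dropper_mid (a point): small amber reagent bottle with a black screw cap, 31 mm in diameter, 69 mm high; grip it round the brown body, below 45 mm from its foot, along its own x or y axis (there it gives 26 mm to the fingers; the cap is no grip), 0.045 kg. Point: on its axis, half-way up (34.5 mm above its foot); z up along the axis.
- beaker_mid (a point): small open glass beaker, 54 mm in diameter at the rim, 48 mm at the foot, 68 mm high, 0.055 kg; fits between the fingers across its outside. Point: on its axis, half-way up (34 mm above its foot); z up along the axis.
- tile_weight_200: square aluminium tile 60 x 60 x 8 mm, fixed in the dark queue rack, on which the weight (large) stands at the start (within about 7 mm of its middle); a black disc marks its middle. It stays where it is. Origin: middle of its underside; its top is 8 mm higher; axes parallel to those of the queue rack.
- tile_weight_100: square aluminium tile 60 x 60 x 8 mm, fixed in the dark queue rack, on which the weight (small) stands at the start (within about 7 mm of its middle); a black disc marks its middle. It stays where it is. Origin: middle of its underside; its top is 8 mm higher; axes parallel to those of the queue rack.
- tile_dropper: square aluminium tile 60 x 60 x 8 mm, fixed in the dark queue rack, on which the amber bottle stands at the start (within about 7 mm of its middle); a black disc marks its middle. It stays where it is. Origin: middle of its underside; its top is 8 mm higher; axes parallel to those of the queue rack.
- tile_beaker: square aluminium tile 60 x 60 x 8 mm, fixed in the dark queue rack, on which the beaker stands at the start (within about 7 mm of its middle); a black disc marks its middle. It stays where it is. Origin: middle of its underside; its top is 8 mm higher; axes parallel to those of the queue rack.
- queue_rack: the rack the row starts in: fixed dark steel tray 86 x 280 x 10 mm with the four tiles side by side along its y axis at y = +99, +33, -33 and -99 mm (tile tops 18 mm above the bench). Which thing is on which tile varies. Origin: middle of its underside, on the bench; y along the row to the robot's left (within 0.25 rad), x away from the robot, z up.
- weighing_rack: the rack to fill: fixed white plate 90 x 302 x 10 mm with five low dividers (5 mm thick, tops 22 mm above the bench) making four bays 69 mm wide, open front and back, a black pad in each. Bay middles at x = 0, y = +111, +37, -37, -111 mm; things stand 10 mm above the bench. Origin: middle of its underside; y along the row to the robot's left (within 0.25 rad), x away from it, z up.
Mind the look-alikes: they are no part of the job. What is shaped like the part that bears weight_200_mid but yellow is not meant. What is shaped like the part that bears beaker_mid but red is not meant.

How it is judged (in metres and radians):
At the end, for the whole second after the job is handed in: Each of the four things stands upright (within 0.1 rad), released and at rest (under 0.02 m/s), on the plate of the white rack in the bay whose place from the right is its tile's place from the left, its axis within 15 mm of the bay's middle in both directions and its height right within 5 mm (((y of tile_weight_200 in the frame of queue_rack between 0.079 and 0.119 m and y of weight_200_mid in the frame of weighing_rack between -0.126 and -0.096 m) or (y of tile_weight_200 in the frame of queue_rack between 0.013 and 0.053 m and y of weight_200_mid in the frame of weighing_rack between -0.052 and -0.022 m) or (y of tile_weight_200 in the frame of queue_rack between -0.053 and -0.013 m and y of weight_200_mid in the frame of weighing_rack between 0.022 and 0.052 m) or (y of tile_weight_200 in the frame of queue_rack between -0.119 and -0.079 m and y of weight_200_mid in the frame of weighing_rack between 0.096 and 0.126 m)) and x of weight_200_mid in the frame of weighing_rack between -0.015 and 0.015 m and z of weight_200_mid in the frame of weighing_rack between 0.027 and 0.037 m and angle between each of weight_200_mid, weight_100_mid, dropper_mid, beaker_mid's own z axis and vertical below 0.1 rad and linear speed of each of weight_200, weight_100, dropper, beaker below 0.02 m/s and ((y of tile_weight_100 in the frame of queue_rack between 0.079 and 0.119 m and y of weight_100_mid in the frame of weighing_rack between -0.126 and -0.096 m) or (y of tile_weight_100 in the frame of queue_rack between 0.013 and 0.053 m and y of weight_100_mid in the frame of weighing_rack between -0.052 and -0.022 m) or (y of tile_weight_100 in the frame of queue_rack between -0.053 and -0.013 m and y of weight_100_mid in the frame of weighing_rack between 0.022 and 0.052 m) or (y of tile_weight_100 in the frame of queue_rack between -0.119 and -0.079 m and y of weight_100_mid in the frame of weighing_rack between 0.096 and 0.126 m)) and x of weight_100_mid in the frame of weighing_rack between -0.015 and 0.015 m and z of weight_100_mid in the frame of weighing_rack between 0.0225 and 0.0325 m and ((y of tile_dropper in the frame of queue_rack between 0.079 and 0.119 m and y of dropper_mid in the frame of weighing_rack between -0.126 and -0.096 m) or (y of tile_dropper in the frame of queue_rack between 0.013 and 0.053 m and y of dropper_mid in the frame of weighing_rack between -0.052 and -0.022 m) or (y of tile_dropper in the frame of queue_rack between -0.053 and -0.013 m and y of dropper_mid in the frame of weighing_rack between 0.022 and 0.052 m) or (y of tile_dropper in the frame of queue_rack between -0.119 and -0.079 m and y of dropper_mid in the frame of weighing_rack between 0.096 and 0.126 m)) and x of dropper_mid in the frame of weighing_rack between -0.015 and 0.015 m and z of dropper_mid in the frame of weighing_rack between 0.0395 and 0.0495 m and ((y of tile_beaker in the frame of queue_rack between 0.079 and 0.119 m and y of beaker_mid in the frame of weighing_rack between -0.126 and -0.096 m) or (y of tile_beaker in the frame of queue_rack between 0.013 and 0.053 m and y of beaker_mid in the frame of weighing_rack between -0.052 and -0.022 m) or (y of tile_beaker in the frame of queue_rack between -0.053 and -0.013 m and y of beaker_mid in the frame of weighing_rack between 0.022 and 0.052 m) or (y of tile_beaker in the frame of queue_rack between -0.119 and -0.079 m and y of beaker_mid in the frame of weighing_rack between 0.096 and 0.126 m)) and x of beaker_mid in the frame of weighing_rack between -0.015 and 0.015 m and z of beaker_mid in the frame of weighing_rack between 0.039 and 0.049 m); the robot touches nothing.
It fails at once if a weight, the bottle or the beaker is knocked over (tilted by more than 0.8 rad) (angle between any of weight_200_mid, weight_100_mid, dropper_mid, beaker_mid's own z axis and vertical above 0.8 rad).
It also fails if it takes over 112 s, if anything falls off the work surface, if the arm or the gripper's body presses on something with over 40 N, if the wrist force passes 120 N, or if a joint passes its speed limit or range.

## Working session

There is one attempt and no reset: what is moved stays moved. The work goes in short steps, Python scripts to look and compute and a shell command to move; the robot and the scene stay as the last step left them, time stands still between calls to the robot, and variables do not carry over. Pictures are saved under pics/ and viewed, and the job is handed in when it is done.

```bash
ls; mkdir -p pics
python3 - <<'E'
from station import arm
import cv2
s=arm.state();print(s); print(arm.hold_point_z)
for n in("scene","top","wrist"):
    i=arm.camera_info(n);print(n,i)
    cv2.imwrite(f"pics/{n}0.png",arm.grab_frame(n)[:,:,::-1])
E
```

```text
pics
{'clock': 0.0, 'qpos': array([ 1.11598969e+00,  2.87208320e-01,  1.57816282e+00,  3.24297757e-06,
        1.27857604e+00, -1.50017792e-01]), 'qd': array([-0.00059067,  0.00060282, -0.00058912, -0.0014077 , -0.00138801,
        0.00149182]), 'joint_torque': array([-1.72023840e-03, -4.05992210e+01, -2.92616701e+01, -1.97307586e-04,
        5.87362825e-03,  1.48912153e-05]), 'tool_pos': array([202.43758842, 643.67529842, 403.32591827]), 'orientation': array([[-1.03710710e-03, -9.53909874e-01,  3.00091447e-01],
       [-2.11381645e-03,  3.00093030e-01,  9.53907598e-01],
       [-9.99997228e-01,  3.54966101e-04, -2.32761899e-03]]), 'wrist_force': array([ 0.49441208, -0.20609521,  0.19463613]), 'moment': array([-0.01741853,  0.02782125, -0.02280611]), 'opening': 85.62346202551632}
154.70000000000002
scene {'mtx': array([[537.58143825,   0.        , 320.81629004],
       [  0.        , 537.58143825, 245.41723849],
       [  0.        ,   0.        ,   1.        ]]), 'D': array([0.0151726, 0.       , 0.       , 0.       , 0.       ]), 'world_to_cam': array([[ 4.54352140e-01, -8.90741536
[... 810 characters left out ...]
147909e+03],
       [ 0.00000000e+00,  0.00000000e+00,  0.00000000e+00,
         1.00000000e+00]])}
wrist {'mtx': array([[369.25086025,   0.        , 321.25171978],
       [  0.        , 369.25086025, 239.44881054],
       [  0.        ,   0.        ,   1.        ]]), 'D': array([0.01549062, 0.        , 0.        , 0.        , 0.        ]), 'world_to_cam': array([[ 2.98887620e-01,  9.54283255e-01, -3.10812136e-03,
        -6.73271044e+02],
       [-9.04172781e-01,  2.82148094e-01, -3.20724235e-01,
         4.33651706e+01],
       [-3.05184817e-01,  9.86707821e-02,  9.47167517e-01,
        -3.81095745e+02],
       [ 0.00000000e+00,  0.00000000e+00,  0.00000000e+00,
         1.00000000e+00]])}
```

View pics/scene0.png

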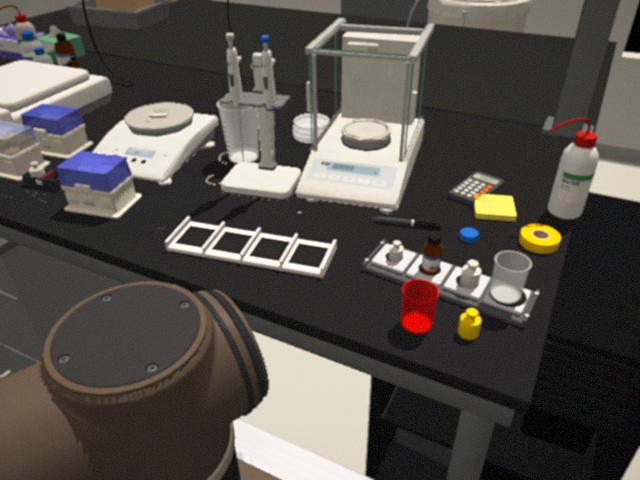

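View pics/top0.png

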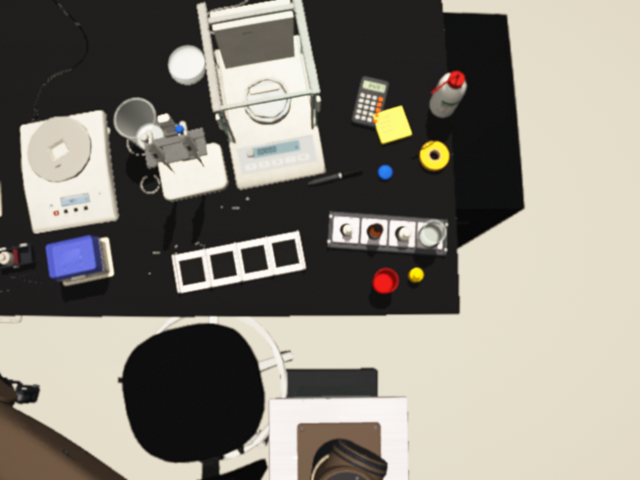

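View pics/wrist0.png

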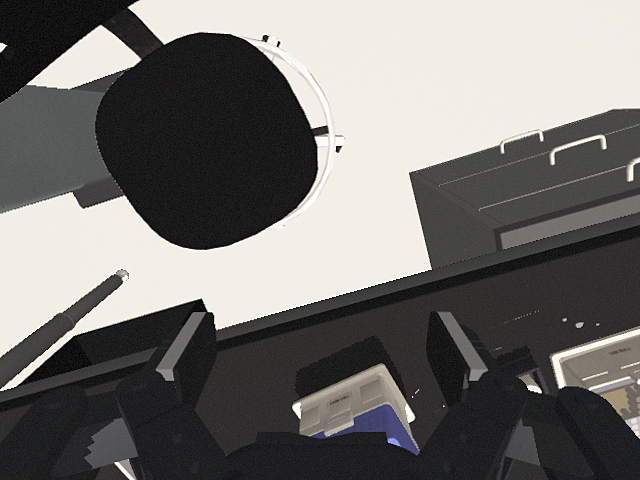

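```bash
cat > h.py <<'E'
import numpy as np,cv2
from station import arm
def ray(info,uv):
    uv=np.asarray(uv,float).reshape(-1,1,2)
    n=cv2.undistortPoints(uv,info["mtx"],np.array(info["D"])).reshape(-1,2)
    d=np.c_[n[:,0],-n[:,1],-np.ones(len(n))]
    W=info["world_to_cam"];R=W[:3,:3];c=-R.T@W[:3,3]
    return c,d@R
def plane(info,uv,z):
    c,d=ray(info,uv);return c+d*((z-c[2])/d[:,2])[:,None]
def proj(info,P):
    P=np.atleast_2d(P);W=info["world_to_cam"];p=P@W[:3,:3].T+W[:3,3]
    p=p*[1,-1,-1]
    return cv2.projectPoints(p,np.zeros(3),np.zeros(3),info["mtx"],np.array(info["D"]))[0].reshape(-1,2)
E
python3 - <<'E'
import cv2
a=cv2.imread("pics/top0.png");b=cv2.imread("pics/scene0.png")
cv2.imwrite("pics/c1.png",cv2.resize(a[195:300,160:320],None,fx=5,fy=5,interpolation=2))
cv2.imwrite("pics/c2.png",cv2.resize(a[195:300,315:465],None,fx=5,fy=5,interpolation=2))
cv2.imwrite("pics/c3.png",cv2.resize(b[220:350,350:550],None,fx=4,fy=4,interpolation=2))
E
```

```text
(no output)
```

View pics/c1.png

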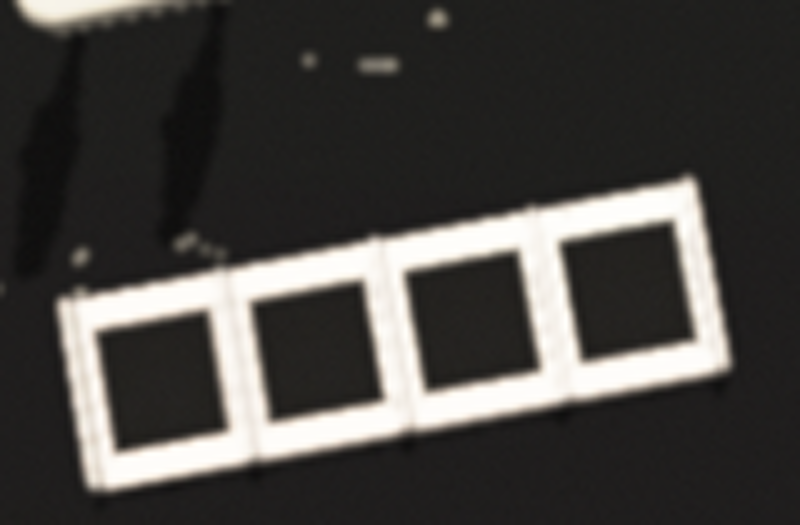

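View pics/c2.png

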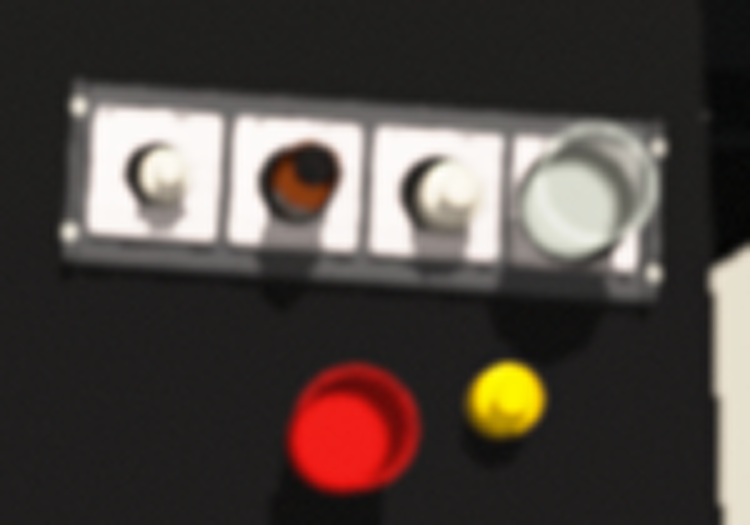

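View pics/c3.png

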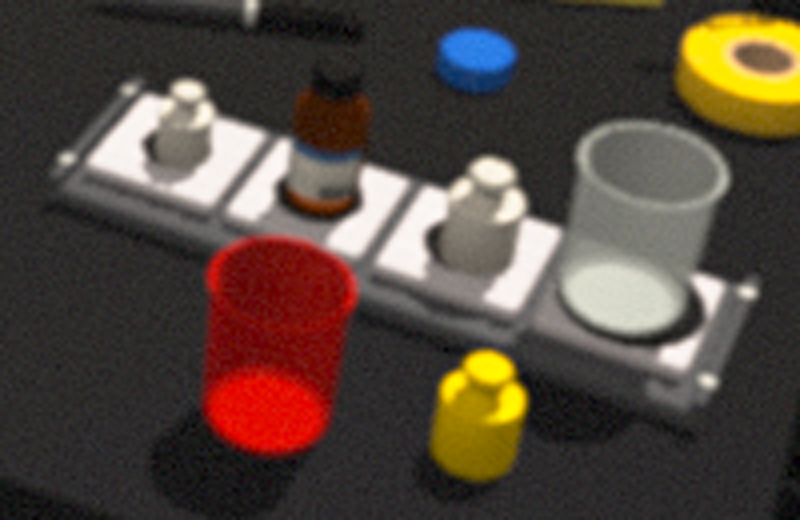

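Run:
```python
from h import *
i=arm.camera_info("top");a=cv2.imread("pics/top0.png")
S=8
def up(x0,y0,x1,y1): return cv2.resize(a[y0:y1,x0:x1],None,fx=S,fy=S,interpolation=2)
def px(p,x0,y0): return (np.asarray(p)+.5)/S-.5+[x0,y0]
# pads of white rack
g=cv2.cvtColor(up(165,225,315,300),6)
m=(g<110).astype('u1')
cs,h=cv2.findContours(m,2,1)
pads=[]
for c in cs:
    A=cv2.contourArea(c)/S/S
    if 300<A<1200:
        M=cv2.moments(c);p=px([M['m10']/M['m00'],M['m01']/M['m00']],165,225);pads.append(plane(i,p,10.3)[0]);print(A,p,pads[-1].round(1))
pads=np.array(sorted(pads,key=lambda p:-p[1]))
print("white",pads.mean(0),np.diff(pads,axis=0), [np.linalg.norm(d) for d in np.diff(pads,axis=0)])
d=pads[0]-pads[-1];print("yaw",np.arctan2(-d[0],d[1]))
# tiles
g=cv2.cvtColor(up(320,205,455,260),6)
m=(g>190).astype('u1');m=cv2.morphologyEx(m,cv2.MORPH_OPEN,np.ones((5,5)))
for c in cv2.findContours(m,0,1)[0]:
    A=cv2.contourArea(c)/S/S
    if A>100:
        r=cv2.minAreaRect(c);print("tile",A,px(r[0],320,205),plane(i,px(r[0],320,205),18)[0].round(1),np.array(r[1])/S,r[2])
# corner screws of dark tray (crop c2 coords /5)
q=np.array([[78,105],[68,233],[660,147],[654,273]])/5+[315,195]-.4
P=plane(i,q,12);print(P.round(1));print("queue c",P.mean(0)); d=P[0]+P[1]-P[2]-P[3];print("yaw",np.arctan2(-d[0],d[1]),np.linalg.norm(d)/2)
h=cv2.cvtColor(a,40)
for n,lo,hi in(("red",0,8),("yel",22,34)):
    m=cv2.inRange(h[255:300,365:430],(lo,150,80),(hi,255,255));M=cv2.moments(m,True);p=[M['m10']/M['m00']+365,M['m01']/M['m00']+255];print(n,p,plane(i,p,30)[0].round(1))
```

```text
532.3359375 [191.8969328 270.7579742] [447.  337.7  10.3]
534.53125 [222.90407836 264.76939735] [460.4 264.7  10.3]
540.1953125 [253.93337521 258.77118043] [473.9 192.1  10.3]
537.2265625 [285.0201753  252.73665837] [487.4 119.5  10.3]
white [467.17077914 228.50531168  10.3       ] [[ 13.49222406 -72.9661933    0.        ]
 [ 13.44469046 -72.65107381   0.        ]
 [ 13.49875975 -72.63262167   0.        ]] [np.float64(74.20313655539144), np.float64(73.88462780959523), np.float64(73.8763442918259)]
yaw 0.18319511057941248
tile 226.734375 [428.3125 236.375 ] [ 521.6 -216.6   18. ] [16.625 16.75 ] 90.0
tile 452.6171875 [401.72039795 233.15666962] [ 529.8 -153.9   18. ] [25.88760567 25.38830948] 3.044778347015381
tile 342.0546875 [373.72258377 231.18951416] [535.1 -88.2  18. ] [25.97581482 25.42356491] 3.289242744445801
tile 513.4609375 [345.56745148 229.1425972 ] [540.5 -22.4  18. ] [25.95126343 25.39856911] 3.721313238143921
[[ 574.3   12.8   12. ]
 [ 513.4   18.4   12. ]
 [ 551.9 -262.9   12. ]
 [ 491.6 -257.4   12. ]]
queue c [ 532.80081181 -122.26895475   12.        ]
yaw -0.07980176221492478 276.63817701131654
red [385.17939609236237, 280.4689165186501] [ 418.2 -110.5   30. ]
yel [415.6666666666667, 274.2083333333333] [ 431.7 -181.4   30. ]
```

```bash
cat >> h.py <<'E'
def go(x,y,z,yaw):
    """print tool shift (m) and twist (deg) from the measured pose to TCP x,y,z, jaw yaw (rad)"""
    s=arm.state();R=s["orientation"];p=s["tool_pos"]
    d=R.T@(np.array([x,y,z])-p)/1000
    cy=np.arctan2(R[1,2],R[0,2]);t=-np.degrees((yaw-cy+np.pi)%(2*np.pi)-np.pi)
    print("t",round(s["clock"],2),"at",p.round(1),"yaw",round(cy,3),"open",round(s["opening"],1),"F",s["wrist_force"].round(1),"tilt",R[2].round(4))
    print("-> x %.4f y %.4f z %.4f twist %.2f"%(*d,t))
E
python3 -m handwheel '[{"hand":1,"x":0,"y":-0.545,"z":-0.631,"twist":77},{"hand":1,"x":0,"y":-0.545,"z":-0.631,"twist":77},{"hand":1,"x":0,"y":-0.545,"z":-0.631,"twist":77},{"hand":1,"x":0,"y":-0.545,"z":-0.631,"twist":77},{"hand":1,"x":0,"y":-0.545,"z":-0.631,"twist":77},{"hand":1,"x":0,"y":-0.545,"z":-0.631,"twist":77},{"hand":1,"x":0,"y":-0.545,"z":-0.631,"twist":77},{"hand":1,"x":0,"y":-0.545,"z":-0.631,"twist":77}]'
python3 -c "
from h import *
go(533,-122,400,-.081)"
```

```text
clock: 0.82
tool_pos: [334.7, 336.0, 404.5]
orientation: [[-0.0, -0.258, 0.966], [-0.0, 0.966, 0.258], [-1.0, -0.0, -0.0]]
wrist_force: [0.6, -0.6, -0.4]
opening: 85.3
t 0.82 at [334.7 336.  404.5] yaw 0.26 open 85.3 F [ 0.6 -0.6 -0.4] tilt [-1.e+00 -2.e-04 -1.e-04]
-> x 0.0045 y -0.4936 z 0.0737 twist 19.57
```

```bash
python3 -m handwheel '[{"hand":1,"x":0.004,"y":-0.493,"z":0.074,"twist":19.6},{"hand":1,"x":0.004,"y":-0.493,"z":0.074,"twist":19.6},{"hand":1,"x":0.004,"y":-0.493,"z":0.074,"twist":19.6},{"hand":1,"x":0.004,"y":-0.493,"z":0.074,"twist":19.6},{"hand":1,"x":0.004,"y":-0.493,"z":0.074,"twist":19.6},{"hand":1,"x":0.004,"y":-0.493,"z":0.074,"twist":19.6},{"hand":1,"x":0.004,"y":-0.493,"z":0.074,"twist":19.6},{"hand":1,"x":0.004,"y":-0.493,"z":0.074,"twist":19.6}]'
python3 -c "
from h import *
go(533,-122,400,-.081)
W=arm.camera_info('wrist')['world_to_cam'];print(-W[:3,:3].T@W[:3,3])"
```

```text
clock: 1.48
tool_pos: [469.2, 30.8, 402.1]
orientation: [[0.0, 0.076, 0.997], [0.0, 0.997, -0.076], [-1.0, 0.0, 0.0]]
wrist_force: [0.5, 0.5, 0.1]
opening: 85.5
t 1.48 at [469.2  30.8 402.1] yaw -0.076 open 85.5 F [0.5 0.5 0.1] tilt [-1.e+00  1.e-04  5.e-04]
-> x 0.0021 y -0.1474 z 0.0753 twist 0.26
[476.14124614 112.65028656 371.32588324]
```

```bash
python3 -m handwheel '[{"hand":1,"x":0.002,"y":-0.167,"z":0.078,"twist":0.3},{"hand":1,"x":0.002,"y":-0.167,"z":0.078,"twist":0.3},{"hand":1,"x":0.002,"y":-0.167,"z":0.078,"twist":0.3},{"hand":1,"x":0.002,"y":-0.167,"z":0.078,"twist":0.3},{"hand":1,"x":0.002,"y":-0.167,"z":0.078,"twist":0.3},{"hand":1,"x":0.002,"y":-0.167,"z":0.078,"twist":0.3},{"hand":1,"x":0.002,"y":-0.167,"z":0.078,"twist":0.3},{"hand":1,"x":0.002,"y":-0.167,"z":0.078,"twist":0.3}]'
python3 - <<'E'
from h import *
import pickle
i=arm.camera_info('wrist');a=arm.grab_frame('wrist')[:,:,::-1]
pickle.dump(i,open('w1.pkl','wb'));cv2.imwrite('pics/w1.png',a)
go(533,-122,400,-.081)
E
```

```text
clock: 2.15
tool_pos: [533.8, -138.6, 399.6]
orientation: [[-0.001, 0.081, 0.997], [0.001, 0.997, -0.081], [-1.0, 0.001, -0.001]]
wrist_force: [-0.2, 0.6, 0.6]
opening: 85.1
t 2.2 at [ 533.8 -138.2  399.8] yaw -0.08 open 85.3 F [-0.6  0.8  0.9] tilt [-1.e+00  7.e-04 -8.e-04]
-> x -0.0002 y 0.0161 z -0.0021 twist 0.07
```

View pics/w1.png

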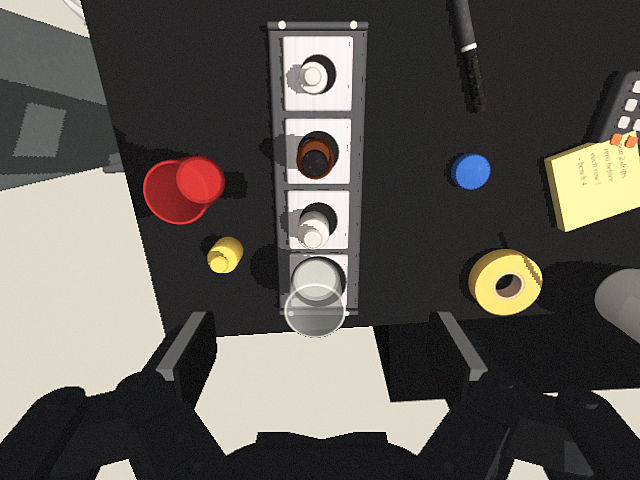

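Run:
```python
import cv2
a=cv2.imread("pics/w1.png")[20:345,260:375]
a=cv2.resize(a,None,fx=5,fy=5,interpolation=2)
cv2.imwrite("pics/d1.png",a[:600]);cv2.imwrite("pics/d2.png",a[500:1100]);cv2.imwrite("pics/d3.png",a[1080:])
```

```text
(no output)
```

View pics/d1.png

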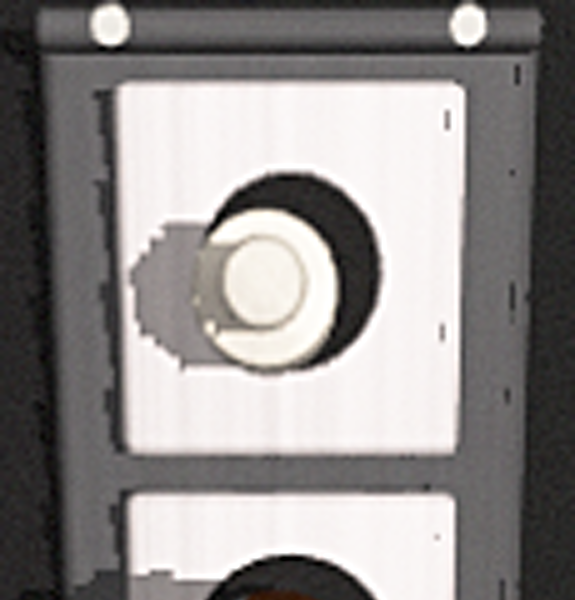

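View pics/d2.png

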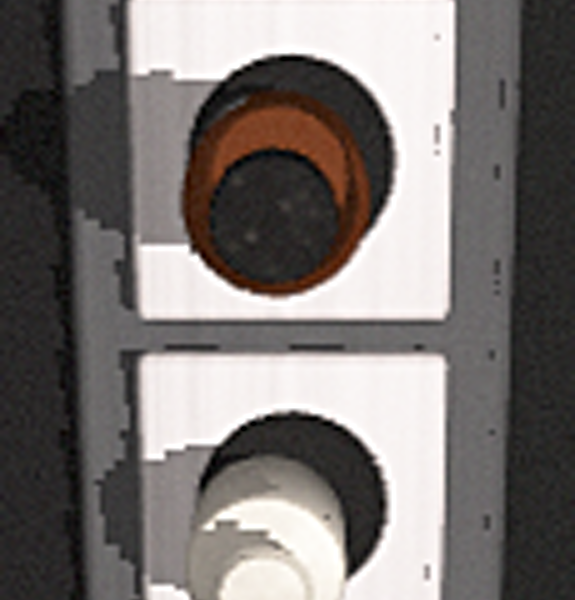

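View pics/d3.png

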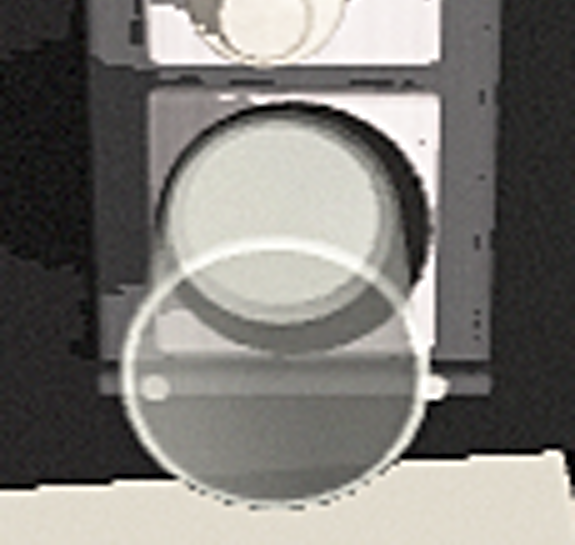

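Run:
```python
from h import *
import pickle
i=pickle.load(open('w1.pkl','rb'))
ux=np.array([.9967,-.081]);uy=np.array([.081,.9967])
qc=np.array([532.8,-122.3])
for n,p,z,t in(("100",(262,282),53,99),("bottle",(275,715),87,33),("200",(264,1098),62,-33),("beaker",(275,1451),86,-99),("disc100",(292,272),18,99),("discbot",(293,655),18,33),("disc200",(292,1002),18,-33),("discbk",(295,1306),18,-99)):
    q=(np.array(p)+.5)/5-.5+[260,20];P=plane(i,q,z)[0]
    print(n,q.round(1),P.round(1),"in rack",round((P[:2]-qc)@ux,1),round((P[:2]-qc)@uy-t,1))
```

```text
100 [312.  76.] [535.6 -28.1  53. ] in rack -4.9 -4.9
bottle [314.6 162.6] [532.9 -90.7  87. ] in rack -2.5 -1.5
200 [312.4 239.2] [ 524.6 -159.6   62. ] in rack -5.2 -4.8
beaker [314.6 309.8] [ 522.2 -215.9   86. ] in rack -3.0 4.9
disc100 [318.  74.] [540.3 -23.7  18. ] in rack -0.5 -0.2
discbot [318.2 150.6] [535.1 -88.4  18. ] in rack -0.4 1.0
disc200 [318. 220.] [ 529.5 -154.9   18. ] in rack -0.7 0.3
discbk [318.6 280.8] [ 524.7 -220.5   18. ] in rack -0.1 0.5
```

```bash
python3 -c "
from h import *
go(522.2,-215.9,300,-.081);go(522.2,-215.9,203,-.081)"
```

```text
t 2.2 at [ 533.8 -138.2  399.8] yaw -0.08 open 85.3 F [-0.6  0.8  0.9] tilt [-1.e+00  7.e-04 -8.e-04]
-> x 0.0997 y -0.0784 z -0.0052 twist 0.07
t 2.2 at [ 533.8 -138.2  399.8] yaw -0.08 open 85.3 F [-0.6  0.8  0.9] tilt [-1.e+00  7.e-04 -8.e-04]
-> x 0.1967 y -0.0785 z -0.0052 twist 0.07
```

```bash
python3 -m handwheel '[{"hand":1,"x":0.03,"y":-0.026,"z":-0.002,"twist":0},{"hand":1,"x":0.06,"y":-0.052,"z":-0.004,"twist":0},{"hand":1,"x":0.09,"y":-0.078,"z":-0.005,"twist":0},{"hand":1,"x":0.12,"y":-0.078,"z":-0.005,"twist":0},{"hand":1,"x":0.15,"y":-0.078,"z":-0.005,"twist":0},{"hand":1,"x":0.18,"y":-0.078,"z":-0.005,"twist":0},{"hand":1,"x":0.196,"y":-0.078,"z":-0.005,"twist":0},{"hand":1,"x":0.196,"y":-0.078,"z":-0.005,"twist":0}]'
python3 - <<'E'
from h import *
go(522.2,-215.9,203,-.081)
cv2.imwrite('pics/w2.png',arm.grab_frame('wrist')[:,:,::-1])
E
```

```text
clock: 2.87
tool_pos: [521.0, -214.2, 199.7]
orientation: [[-0.008, 0.079, 0.997], [0.005, 0.997, -0.079], [-1.0, 0.005, -0.008]]
wrist_force: [-0.8, 0.2, -0.6]
opening: 85.4
t 2.87 at [ 521.  -214.2  199.7] yaw -0.079 open 85.4 F [-0.8  0.2 -0.6] tilt [-1.      0.0045 -0.0082]
-> x -0.0033 y -0.0016 z 0.0013 twist 0.09
```

View pics/w2.png

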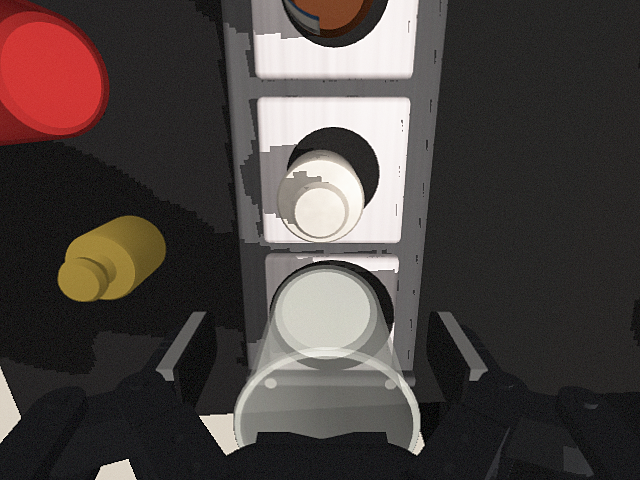

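```bash
python3 -m handwheel '[{"hand":0.3,"x":0,"y":-0.001,"z":0.001,"twist":0},{"hand":0,"x":0,"y":-0.001,"z":0.001,"twist":0},{"hand":0,"x":0,"y":-0.001,"z":0.001,"twist":0},{"hand":0,"x":0,"y":-0.001,"z":0.001,"twist":0},{"hand":0,"x":0,"y":-0.001,"z":0.001,"twist":0},{"hand":0,"x":0,"y":-0.001,"z":0.001,"twist":0},{"hand":0,"x":0,"y":-0.001,"z":0.001,"twist":0},{"hand":0,"x":0,"y":-0.001,"z":0.001,"twist":0}]'
python3 - <<'E'
from h import *
go(522.2,-215.9,203,-.081)
cv2.imwrite('pics/w3.png',arm.grab_frame('wrist')[:,:,::-1])
E
```

```text
clock: 3.58
tool_pos: [524.5, -218.4, 206.6]
orientation: [[0.003, 0.081, 0.997], [-0.001, 0.997, -0.081], [-1.0, -0.001, 0.003]]
wrist_force: [-1.7, 1.4, 6.1]
opening: 50.5
t 3.58 at [ 524.5 -218.4  206.6] yaw -0.081 open 50.5 F [-1.7  1.4  6.1] tilt [-1.     -0.0011  0.0029]
-> x 0.0036 y 0.0023 z -0.0025 twist -0.02
```

View pics/w3.png

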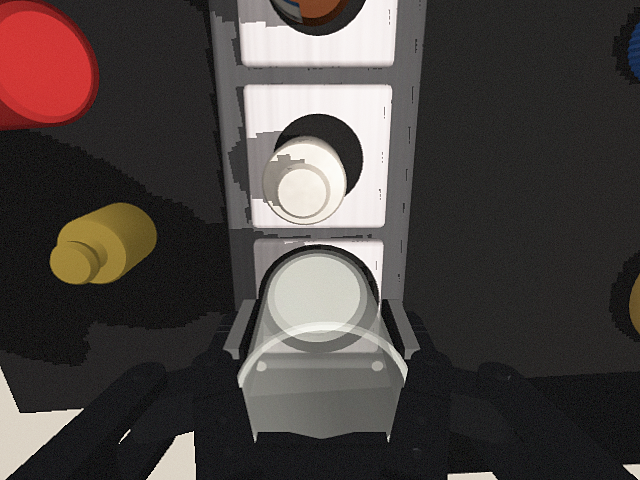

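```bash
python3 -m handwheel '[{"hand":0,"x":0,"y":0,"z":0,"twist":0},{"hand":0,"x":0,"y":0,"z":0,"twist":0},{"hand":0,"x":0,"y":0,"z":0,"twist":0},{"hand":0,"x":0,"y":0,"z":0,"twist":0},{"hand":0,"x":0,"y":0,"z":0,"twist":0},{"hand":0,"x":0,"y":0,"z":0,"twist":0},{"hand":0,"x":0,"y":0,"z":0,"twist":0},{"hand":0,"x":0,"y":0,"z":0,"twist":0}]'
python3 - <<'E'
from h import *
go(522.2,-215.9,350,-.081)
# bays
d=np.array([-np.sin(.1832),np.cos(.1832)]);c=np.array([467.17,228.5])
for y in(111,37,-37,-111):print(c+d*y)
E
```

```text
clock: 4.3
tool_pos: [524.5, -218.3, 206.5]
orientation: [[0.003, 0.081, 0.997], [-0.001, 0.997, -0.081], [-1.0, -0.001, 0.003]]
wrist_force: [-1.7, 1.6, 5.7]
opening: 50.8
t 4.3 at [ 524.5 -218.3  206.5] yaw -0.081 open 50.8 F [-1.7  1.6  5.7] tilt [-1.     -0.0011  0.0029]
-> x -0.1435 y 0.0021 z -0.0021 twist -0.02
[446.94835841 337.64249957]
[460.4294528  264.88083319]
[473.9105472  192.11916681]
[487.39164159 119.35750043]
```

```bash
python3 -m handwheel '[{"hand":0,"x":-0.04,"y":0,"z":0,"twist":0},{"hand":0,"x":-0.08,"y":0,"z":0,"twist":0},{"hand":0,"x":-0.11,"y":0.02,"z":-0.004,"twist":0},{"hand":0,"x":-0.12,"y":0.056,"z":-0.012,"twist":-2},{"hand":0,"x":-0.12,"y":0.096,"z":-0.021,"twist":-4},{"hand":0,"x":-0.12,"y":0.136,"z":-0.03,"twist":-7},{"hand":0,"x":-0.12,"y":0.176,"z":-0.039,"twist":-11},{"hand":0,"x":-0.12,"y":0.216,"z":-0.048,"twist":-15.1}]'
python3 - <<'E'
from h import *
go(447.3,335.4,320,.183)
E
```

```text
clock: 4.97
tool_pos: [492.7, 2.8, 325.2]
orientation: [[0.003, -0.184, 0.983], [-0.0, 0.983, 0.184], [-1.0, -0.001, 0.002]]
wrist_force: [0.5, 0.0, -0.0]
opening: 51.0
t 4.97 at [492.7   2.8 325.2] yaw 0.185 open 51.0 F [ 0.5  0.  -0. ] tilt [-1.0e+00 -8.0e-04  2.5e-03]
-> x 0.0050 y 0.3353 z 0.0164 twist 0.10
```

```bash
python3 -m handwheel '[{"hand":0,"x":0,"y":0.041,"z":0.002,"twist":0},{"hand":0,"x":0,"y":0.082,"z":0.004,"twist":0},{"hand":0,"x":0,"y":0.123,"z":0.006,"twist":0},{"hand":0,"x":0,"y":0.164,"z":0.008,"twist":0},{"hand":0,"x":0.001,"y":0.205,"z":0.01,"twist":0},{"hand":0,"x":0.002,"y":0.246,"z":0.012,"twist":0},{"hand":0,"x":0.003,"y":0.287,"z":0.014,"twist":0},{"hand":0,"x":0.005,"y":0.328,"z":0.016,"twist":0}]'
python3 - <<'E'
from h import *
go(447.3,335.4,215,.183)
E
```

```text
clock: 5.63
tool_pos: [449.0, 328.7, 320.4]
orientation: [[0.002, -0.181, 0.983], [0.001, 0.983, 0.181], [-1.0, 0.001, 0.003]]
wrist_force: [1.6, 0.5, -0.9]
opening: 50.8
t 5.63 at [449.  328.7 320.4] yaw 0.182 open 50.8 F [ 1.6  0.5 -0.9] tilt [-1.0e+00  7.0e-04  2.6e-03]
-> x 0.1054 y 0.0068 z -0.0008 twist -0.03
```

```bash
python3 -m handwheel '[{"hand":0,"x":0.02,"y":0.006,"z":-0.001,"twist":0},{"hand":0,"x":0.05,"y":0.006,"z":-0.001,"twist":0},{"hand":0,"x":0.08,"y":0.006,"z":-0.001,"twist":0},{"hand":0,"x":0.1,"y":0.006,"z":-0.001,"twist":0},{"hand":0,"x":0.105,"y":0.006,"z":-0.001,"twist":0},{"hand":0,"x":0.105,"y":0.006,"z":-0.001,"twist":0},{"hand":0,"x":0.105,"y":0.006,"z":-0.001,"twist":0},{"hand":0,"x":0.105,"y":0.006,"z":-0.001,"twist":0}]'
python3 - <<'E'
from h import *
go(447.3,335.4,199.5,.183)
cv2.imwrite('pics/w4.png',arm.grab_frame('wrist')[:,:,::-1])
cv2.imwrite('pics/t4.png',cv2.resize(arm.grab_frame('top')[215:305,155:315,::-1],None,fx=5,fy=5))
E
```

```text
clock: 6.3
tool_pos: [448.7, 332.7, 216.3]
orientation: [[0.004, -0.181, 0.983], [0.002, 0.983, 0.181], [-1.0, 0.001, 0.004]]
wrist_force: [1.3, 0.4, -0.5]
opening: 50.6
t 6.3 at [448.7 332.7 216.3] yaw 0.182 open 50.6 F [ 1.3  0.4 -0.5] tilt [-1.      0.0011  0.004 ]
-> x 0.0168 y 0.0029 z -0.0009 twist -0.06
```

View pics/w4.png

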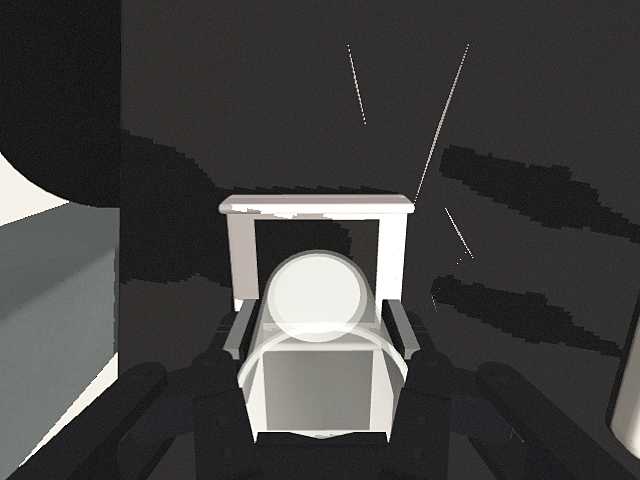

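View pics/t4.png

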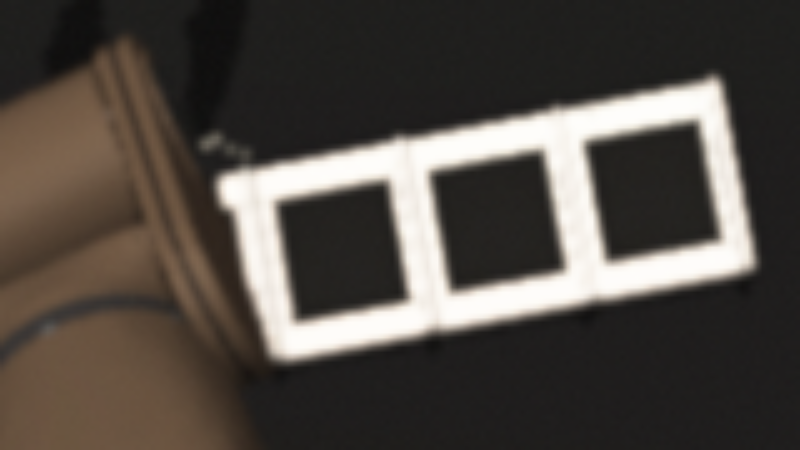

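Run:
```python
from h import *
i=arm.camera_info('wrist')
print(plane(i,[(316,297),(322,375)],30).round(1), plane(i,[(316,297)],31), plane(i,[(322,405)],96))
print(proj(i,[[446.95,337.64,28],[446.95,337.64,96]]))
```

```text
[[447.2 333.2  30. ]
 [458.  290.4  30. ]] [[447.12318092 333.72990279  31.        ]] [[449.9574262  331.96411856  96.        ]]
[[317.17978098 286.62300086]
 [315.51529196 388.27243389]]
```

```bash
python3 -m handwheel '[{"hand":0,"x":0.004,"y":0.004,"z":-0.001,"twist":0},{"hand":0,"x":0.008,"y":0.004,"z":-0.001,"twist":0},{"hand":0,"x":0.012,"y":0.004,"z":-0.001,"twist":0},{"hand":0,"x":0.015,"y":0.004,"z":-0.001,"twist":0},{"hand":0,"x":0.017,"y":0.004,"z":-0.001,"twist":0},{"hand":0,"x":0.017,"y":0.004,"z":-0.001,"twist":0},{"hand":0,"x":0.017,"y":0.004,"z":-0.001,"twist":0},{"hand":0,"x":0.017,"y":0.004,"z":-0.001,"twist":0}]'
python3 - <<'E'
from h import *
go(447.3,335.4,198.5,.183)
E
```

```text
clock: 7.07
tool_pos: [446.0, 336.4, 198.6]
orientation: [[-0.002, -0.181, 0.983], [-0.001, 0.983, 0.181], [-1.0, -0.0, -0.002]]
wrist_force: [-6.7, -2.5, 10.0]
opening: 50.8
t 7.07 at [446.  336.4 198.6] yaw 0.182 open 50.8 F [-6.7 -2.5 10. ] tilt [-1.0e+00 -4.0e-04 -2.2e-03]
-> x 0.0001 y -0.0012 z 0.0011 twist -0.04
```

```bash
python3 -m handwheel '[{"hand":0.7,"x":0,"y":0,"z":0,"twist":0},{"hand":0.8,"x":0,"y":0,"z":0,"twist":0},{"hand":0.9,"x":0,"y":0,"z":0,"twist":0},{"hand":1,"x":0,"y":0,"z":0,"twist":0},{"hand":1,"x":0,"y":0,"z":0,"twist":0},{"hand":1,"x":-0.01,"y":0,"z":0,"twist":0},{"hand":1,"x":-0.04,"y":0,"z":0,"twist":0},{"hand":1,"x":-0.08,"y":0,"z":0,"twist":0}]'
python3 - <<'E'
from h import *
import pickle
go(524.6,-159.6,330,-.081)
i=arm.camera_info('wrist');a=arm.grab_frame('wrist')[:,:,::-1]
pickle.dump(i,open('w5.pkl','wb'));cv2.imwrite('pics/w5.png',a)
E
```

```text
clock: 7.73
tool_pos: [444.6, 335.3, 274.6]
orientation: [[-0.008, -0.181, 0.983], [-0.004, 0.983, 0.181], [-1.0, -0.002, -0.008]]
wrist_force: [0.6, -0.0, -0.2]
opening: 85.4
t 7.73 at [444.6 335.3 274.6] yaw 0.182 open 85.4 F [ 0.6 -0.  -0.2] tilt [-1.     -0.0024 -0.0082]
-> x -0.0541 y -0.5013 z -0.0114 twist 15.07
```

View pics/w5.png

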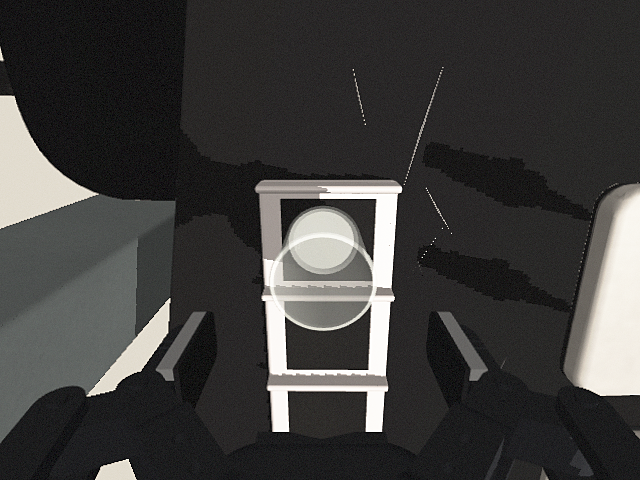

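```bash
python3 - <<'E'
from h import *
import pickle
i=pickle.load(open('w5.pkl','rb'))
print("beaker rim",plane(i,[(323,282)],78).round(1), "foot",plane(i,[(322.5,240)],12).round(1),"want",proj(i,[[446.95,337.64,78],[446.95,337.64,12]]))
# tool-fixed camera: use current state
s=arm.state();R=s['orientation'];p=s['tool_pos']
i=arm.camera_info('wrist')
for uv,z in(((254,302),-25.4),((241,357),-25.4),((383,300),25.4),((397,357),25.4),((207,312),-42.7),((430,312),42.7),((216,345),-42.7)):
    c,d=ray(i,uv);c=R.T@(c-p);d=d[0]@R
    print(uv,(c+d*(z-c[2])/d[2]).round(1))
E
python3 -c "
import cv2
a=cv2.imread('pics/w3.png')[280:380,200:440];cv2.imwrite('pics/d4.png',cv2.resize(a,None,fx=3,fy=3))
a=cv2.imread('pics/w5.png')[290:420,140:500];cv2.imwrite('pics/d5.png',cv2.resize(a,None,fx=2,fy=2))"
```

```text
beaker rim [[443.9 338.2  78. ]] foot [[443.4 337.3  12. ]] want [[328.92392456 283.98862069]
 [327.84536286 240.41288706]]
(254, 302) [157.9  13.2 -25.4]
(241, 357) [131.8   7.4 -25.4]
(383, 300) [163.7  11.1  25.4]
(397, 357) [133.2   6.5  25.4]
(207, 312) [154.5  10.9 -42.7]
(430, 312) [157.4   9.3  42.7]
(216, 345) [160.8  -8.1 -42.7]
```

View pics/d4.png

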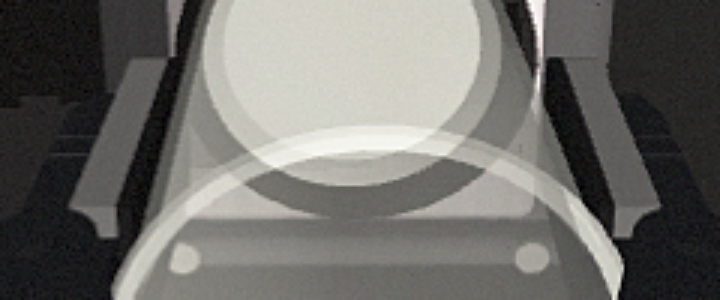

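View pics/d5.png

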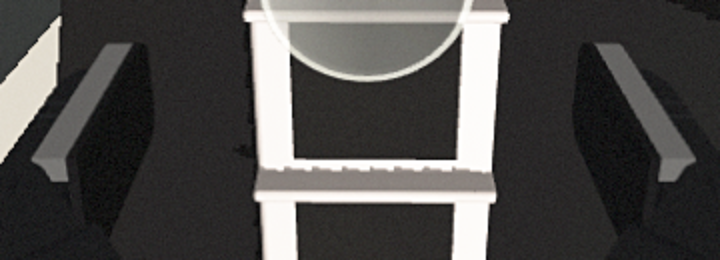

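```bash
python3 -m handwheel '[{"hand":1,"x":-0.03,"y":-0.01,"z":0,"twist":0},{"hand":1,"x":-0.054,"y":-0.04,"z":-0.001,"twist":2},{"hand":1,"x":-0.054,"y":-0.081,"z":-0.002,"twist":5},{"hand":1,"x":-0.054,"y":-0.122,"z":-0.003,"twist":8},{"hand":1,"x":-0.054,"y":-0.163,"z":-0.004,"twist":11},{"hand":1,"x":-0.054,"y":-0.204,"z":-0.005,"twist":14},{"hand":1,"x":-0.054,"y":-0.245,"z":-0.006,"twist":15},{"hand":1,"x":-0.054,"y":-0.286,"z":-0.007,"twist":15}]'
python3 -c "
from h import *
go(524.6,-159.6,300,-.081)"
```

```text
clock: 8.45
tool_pos: [490.8, 51.7, 332.1]
orientation: [[0.002, 0.08, 0.997], [-0.0, 0.997, -0.08], [-1.0, 0.0, 0.002]]
wrist_force: [0.7, 0.2, 0.2]
opening: 85.6
t 8.45 at [490.8  51.7 332.1] yaw -0.08 open 85.6 F [0.7 0.2 0.2] tilt [-1.     0.     0.002]
-> x 0.0322 y -0.2079 z 0.0506 twist 0.06
```

```bash
python3 -m handwheel '[{"hand":1,"x":0,"y":-0.04,"z":0.01,"twist":0},{"hand":1,"x":0,"y":-0.08,"z":0.02,"twist":0},{"hand":1,"x":0,"y":-0.12,"z":0.03,"twist":0},{"hand":1,"x":0.005,"y":-0.16,"z":0.04,"twist":0},{"hand":1,"x":0.01,"y":-0.195,"z":0.048,"twist":0},{"hand":1,"x":0.032,"y":-0.206,"z":0.05,"twist":0},{"hand":1,"x":0.06,"y":-0.206,"z":0.05,"twist":0},{"hand":1,"x":0.06,"y":-0.206,"z":0.05,"twist":0}]'
python3 - <<'E'
from h import *
go(524.6,-159.6,193,-.081)
import pickle
i=arm.camera_info('wrist');a=arm.grab_frame('wrist')[:,:,::-1]
pickle.dump(i,open('w6.pkl','wb'));cv2.imwrite('pics/w6.png',a)
print(proj(i,[[524.6,-159.6,62]]))
E
```

```text
clock: 9.12
tool_pos: [522.5, -156.2, 266.4]
orientation: [[-0.008, 0.082, 0.997], [0.004, 0.997, -0.082], [-1.0, 0.004, -0.009]]
wrist_force: [0.4, 0.9, -2.1]
opening: 85.4
t 9.12 at [ 522.5 -156.2  266.4] yaw -0.082 open 85.4 F [ 0.4  0.9 -2.1] tilt [-1.      0.0035 -0.0086]
-> x 0.0734 y -0.0034 z 0.0030 twist -0.05
[[327.79608688 288.62623293]]
```

View pics/w6.png

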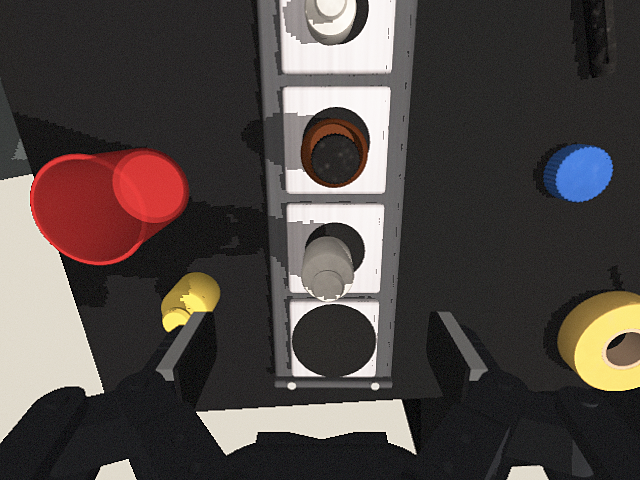

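```bash
python3 -m handwheel '[{"hand":1,"x":0.03,"y":-0.002,"z":0.001,"twist":0},{"hand":1,"x":0.05,"y":-0.002,"z":0.001,"twist":0},{"hand":1,"x":0.062,"y":-0.002,"z":0.001,"twist":0},{"hand":1,"x":0.067,"y":-0.002,"z":0.001,"twist":0},{"hand":1,"x":0.07,"y":-0.002,"z":0.001,"twist":0},{"hand":1,"x":0.07,"y":-0.002,"z":0.001,"twist":0},{"hand":1,"x":0.07,"y":-0.002,"z":0.001,"twist":0},{"hand":1,"x":0.07,"y":-0.002,"z":0.001,"twist":0}]'
python3 - <<'E'
from h import *
go(524.6,-159.6,190.5,-.081)
E
```

```text
clock: 9.83
tool_pos: [525.8, -158.0, 202.5]
orientation: [[0.002, 0.079, 0.997], [-0.001, 0.997, -0.079], [-1.0, -0.001, 0.002]]
wrist_force: [0.1, -0.1, 0.1]
opening: 85.1
t 9.83 at [ 525.8 -158.   202.5] yaw -0.079 open 85.1 F [ 0.1 -0.1  0.1] tilt [-1.     -0.001   0.0024]
-> x 0.0120 y -0.0017 z -0.0011 twist 0.10
```

```bash
python3 -m handwheel '[{"hand":1,"x":0.006,"y":-0.001,"z":-0.001,"twist":0},{"hand":1,"x":0.01,"y":-0.001,"z":-0.001,"twist":0},{"hand":0.8,"x":0.012,"y":-0.001,"z":-0.001,"twist":0},{"hand":0.6,"x":0.012,"y":-0.001,"z":-0.001,"twist":0},{"hand":0.55,"x":0.012,"y":-0.001,"z":-0.001,"twist":0},{"hand":0.55,"x":0.012,"y":-0.001,"z":-0.001,"twist":0},{"hand":0.55,"x":0.012,"y":-0.001,"z":-0.001,"twist":0},{"hand":0.55,"x":0.012,"y":-0.001,"z":-0.001,"twist":0}]'
python3 - <<'E'
from h import *
go(524.6,-159.6,190.5,-.081)
cv2.imwrite('pics/w7.png',arm.grab_frame('wrist')[:,:,::-1])
E
```

```text
clock: 10.5
tool_pos: [524.2, -158.8, 189.2]
orientation: [[0.0, 0.079, 0.997], [-0.0, 0.997, -0.079], [-1.0, -0.0, 0.0]]
wrist_force: [0.1, -0.3, -0.1]
opening: 46.6
t 10.5 at [ 524.2 -158.8  189.2] yaw -0.08 open 46.6 F [ 0.1 -0.3 -0.1] tilt [-1.e+00 -1.e-04  2.e-04]
-> x -0.0013 y -0.0008 z 0.0005 twist 0.08
```

View pics/w7.png

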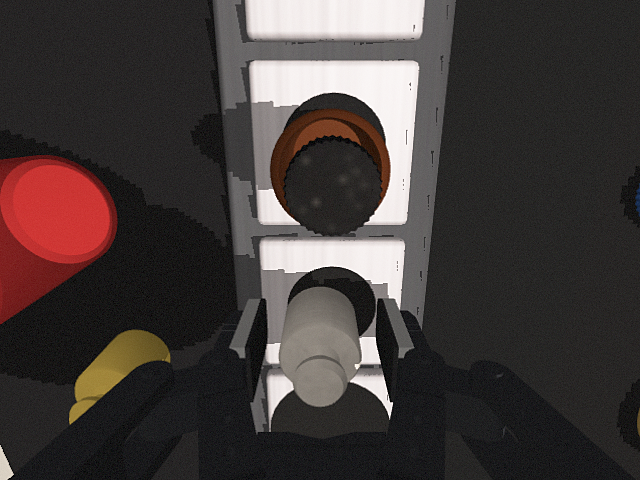

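```bash
python3 -m handwheel '[{"hand":0.45,"x":-0.001,"y":0,"z":0,"twist":0},{"hand":0.35,"x":-0.001,"y":0,"z":0,"twist":0},{"hand":0.2,"x":-0.001,"y":0,"z":0,"twist":0},{"hand":0,"x":-0.001,"y":0,"z":0,"twist":0},{"hand":0,"x":-0.001,"y":0,"z":0,"twist":0},{"hand":0,"x":-0.001,"y":0,"z":0,"twist":0},{"hand":0,"x":-0.001,"y":0,"z":0,"twist":0},{"hand":0,"x":-0.001,"y":0,"z":0,"twist":0}]'
python3 - <<'E'
from h import *
go(524.6,-159.6,190.5,-.081)
E
```

```text
clock: 11.22
tool_pos: [524.5, -159.0, 191.2]
orientation: [[0.001, 0.079, 0.997], [-0.001, 0.997, -0.079], [-1.0, -0.001, 0.001]]
wrist_force: [-2.1, -0.0, 5.7]
opening: 28.1
t 11.22 at [ 524.5 -159.   191.2] yaw -0.079 open 28.1 F [-2.1 -0.   5.7] tilt [-1.e+00 -5.e-04  6.e-04]
-> x 0.0007 y -0.0006 z 0.0001 twist 0.09
```

```bash
python3 -m handwheel '[{"hand":0,"x":-0.02,"y":0,"z":0,"twist":0},{"hand":0,"x":-0.06,"y":0,"z":0,"twist":0},{"hand":0,"x":-0.1,"y":0,"z":0,"twist":0},{"hand":0,"x":-0.118,"y":0.03,"z":-0.007,"twist":-1},{"hand":0,"x":-0.118,"y":0.07,"z":-0.016,"twist":-4},{"hand":0,"x":-0.118,"y":0.11,"z":-0.025,"twist":-8},{"hand":0,"x":-0.118,"y":0.15,"z":-0.034,"twist":-12},{"hand":0,"x":-0.118,"y":0.19,"z":-0.043,"twist":-15}]'
python3 - <<'E'
from h import *
go(461,262.5,310,.183)
E
```

```text
clock: 11.88
tool_pos: [495.3, 35.7, 307.8]
orientation: [[-0.0, -0.183, 0.983], [0.0, 0.983, 0.183], [-1.0, 0.0, -0.0]]
wrist_force: [1.2, -0.1, -1.3]
opening: 28.1
t 11.88 at [495.3  35.7 307.8] yaw 0.185 open 28.1 F [ 1.2 -0.1 -1.3] tilt [-1.e+00  2.e-04 -4.e-04]
-> x -0.0021 y 0.2293 z 0.0079 twist 0.09
```

```bash
python3 -m handwheel '[{"hand":0,"x":0,"y":0.04,"z":0.001,"twist":0},{"hand":0,"x":0,"y":0.08,"z":0.003,"twist":0},{"hand":0,"x":0,"y":0.12,"z":0.004,"twist":0},{"hand":0,"x":0,"y":0.16,"z":0.006,"twist":0},{"hand":0,"x":0,"y":0.2,"z":0.007,"twist":0},{"hand":0,"x":0.01,"y":0.225,"z":0.008,"twist":0},{"hand":0,"x":0.04,"y":0.227,"z":0.008,"twist":0},{"hand":0,"x":0.07,"y":0.227,"z":0.008,"twist":0}]'
python3 - <<'E'
from h import *
go(461,262.5,205,.183)
cv2.imwrite('pics/w8.png',arm.grab_frame('wrist')[:,:,::-1])
E
```

```text
clock: 12.55
tool_pos: [462.9, 260.9, 238.6]
orientation: [[0.004, -0.185, 0.983], [0.001, 0.983, 0.185], [-1.0, 0.001, 0.004]]
wrist_force: [1.0, -0.5, -1.8]
opening: 28.6
t 12.55 at [462.9 260.9 238.6] yaw 0.186 open 28.6 F [ 1.  -0.5 -1.8] tilt [-1.0e+00  7.0e-04  4.3e-03]
-> x 0.0336 y 0.0019 z -0.0018 twist 0.17
```

View pics/w8.png

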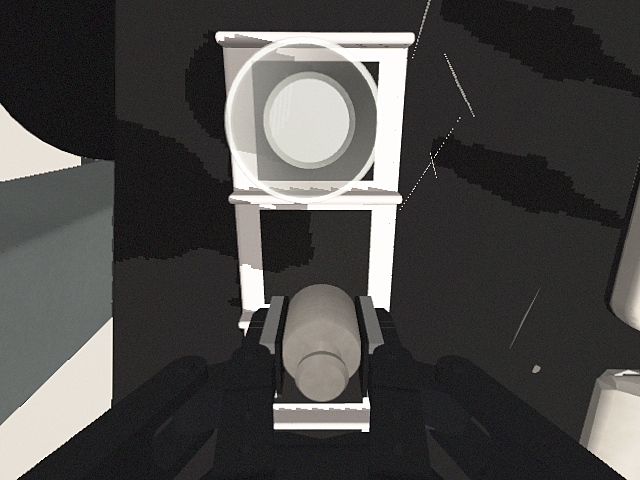

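```bash
python3 -m handwheel '[{"hand":0,"x":0.015,"y":0.001,"z":-0.001,"twist":0},{"hand":0,"x":0.025,"y":0.001,"z":-0.001,"twist":0},{"hand":0,"x":0.034,"y":0.001,"z":-0.001,"twist":0},{"hand":0,"x":0.04,"y":0.001,"z":-0.001,"twist":0},{"hand":0,"x":0.044,"y":0.001,"z":-0.001,"twist":0},{"hand":0,"x":0.044,"y":0.001,"z":-0.001,"twist":0},{"hand":0,"x":0.044,"y":0.001,"z":-0.001,"twist":0},{"hand":0,"x":0.044,"y":0.001,"z":-0.001,"twist":0}]'
python3 - <<'E'
from h import *
go(461,262.5,183.5,.183)
E
```

```text
clock: 13.27
tool_pos: [462.4, 259.6, 194.9]
orientation: [[0.001, -0.181, 0.983], [0.001, 0.983, 0.181], [-1.0, 0.0, 0.002]]
wrist_force: [-1.1, -0.3, -1.5]
opening: 28.2
t 13.27 at [462.4 259.6 194.9] yaw 0.182 open 28.2 F [-1.1 -0.3 -1.5] tilt [-1.0e+00  2.0e-04  1.5e-03]
-> x 0.0114 y 0.0031 z -0.0009 twist -0.06
```

```bash
python3 -m handwheel '[{"hand":0,"x":0.004,"y":0.002,"z":-0.001,"twist":0},{"hand":0,"x":0.007,"y":0.002,"z":-0.001,"twist":0},{"hand":0,"x":0.009,"y":0.002,"z":-0.001,"twist":0},{"hand":0,"x":0.01,"y":0.002,"z":-0.001,"twist":0},{"hand":0,"x":0.011,"y":0.002,"z":-0.001,"twist":0},{"hand":0,"x":0.011,"y":0.002,"z":-0.001,"twist":0},{"hand":0,"x":0.011,"y":0.002,"z":-0.001,"twist":0},{"hand":0,"x":0.011,"y":0.002,"z":-0.001,"twist":0}]'
python3 - <<'E'
from h import *
go(461,262.5,183.5,.183)
cv2.imwrite('pics/w9.png',arm.grab_frame('wrist')[:,:,::-1])
E
```

```text
clock: 13.93
tool_pos: [460.5, 261.4, 183.3]
orientation: [[-0.001, -0.181, 0.983], [-0.0, 0.983, 0.181], [-1.0, -0.0, -0.001]]
wrist_force: [-2.9, -0.3, 2.3]
opening: 28.1
t 13.93 at [460.5 261.4 183.3] yaw 0.182 open 28.1 F [-2.9 -0.3  2.3] tilt [-1.e+00 -1.e-04 -6.e-04]
-> x -0.0002 y 0.0010 z 0.0007 twist -0.04
```

View pics/w9.png

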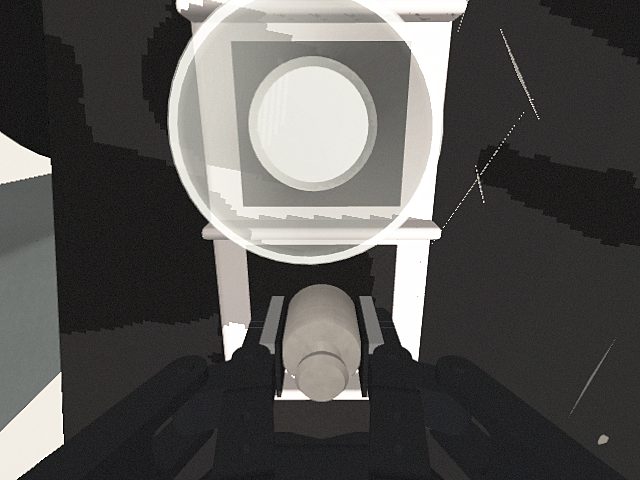

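```bash
python3 -m handwheel '[{"hand":0.4,"x":0,"y":0,"z":0,"twist":0},{"hand":0.5,"x":0,"y":0,"z":0,"twist":0},{"hand":0.7,"x":0,"y":0,"z":0,"twist":0},{"hand":0.9,"x":0,"y":0,"z":0,"twist":0},{"hand":1,"x":0,"y":0,"z":0,"twist":0},{"hand":1,"x":-0.01,"y":0,"z":0,"twist":0},{"hand":1,"x":-0.04,"y":0,"z":0,"twist":0},{"hand":1,"x":-0.08,"y":0,"z":0,"twist":0}]'
python3 - <<'E'
from h import *
go(532.9,-90.7,320,-.081)
i=arm.camera_info('wrist');a=arm.grab_frame('wrist')[:,:,::-1]
cv2.imwrite('pics/w10.png',a)
print(proj(i,[[460.4,264.9,54],[460.4,264.9,10]]))
E
```

```text
clock: 14.65
tool_pos: [459.1, 260.8, 261.1]
orientation: [[-0.007, -0.181, 0.983], [-0.003, 0.983, 0.181], [-1.0, -0.001, -0.008]]
wrist_force: [-0.5, -0.7, -0.6]
opening: 85.4
t 14.65 at [459.1 260.8 261.1] yaw 0.182 open 85.4 F [-0.5 -0.7 -0.6] tilt [-1.     -0.0011 -0.0078]
-> x -0.0586 y -0.3591 z 0.0084 twist 15.07
[[327.24351566 272.22216874]
 [326.76925074 243.91811588]]
```

View pics/w10.png

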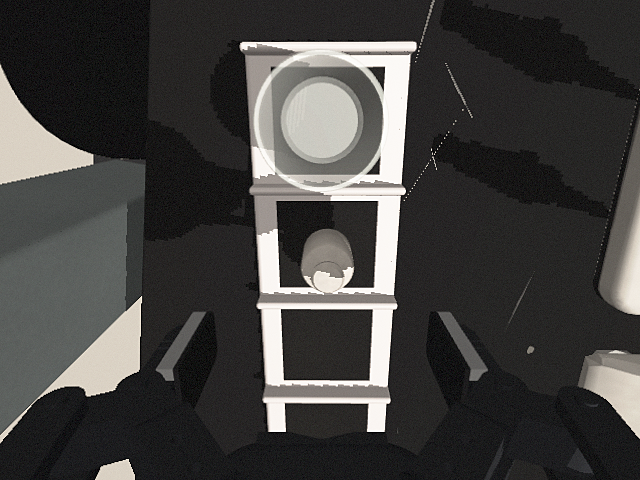

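```bash
python3 -m handwheel '[{"hand":1,"x":-0.03,"y":-0.01,"z":0,"twist":0},{"hand":1,"x":-0.055,"y":-0.04,"z":0.001,"twist":2},{"hand":1,"x":-0.055,"y":-0.081,"z":0.002,"twist":5},{"hand":1,"x":-0.055,"y":-0.122,"z":0.003,"twist":8},{"hand":1,"x":-0.055,"y":-0.163,"z":0.004,"twist":11},{"hand":1,"x":-0.055,"y":-0.204,"z":0.005,"twist":14},{"hand":1,"x":-0.055,"y":-0.245,"z":0.006,"twist":15},{"hand":1,"x":-0.055,"y":-0.286,"z":0.007,"twist":15}]'
python3 -c "
from h import *
go(532.9,-90.7,290,-.081)"
```

```text
clock: 15.37
tool_pos: [519.3, -20.6, 319.2]
orientation: [[0.002, 0.08, 0.997], [-0.0, 0.997, -0.08], [-1.0, -0.0, 0.002]]
wrist_force: [0.1, 0.4, 0.1]
opening: 85.6
t 15.37 at [519.3 -20.6 319.2] yaw -0.08 open 85.6 F [0.1 0.4 0.1] tilt [-1.0e+00 -3.0e-04  2.1e-03]
-> x 0.0292 y -0.0688 z 0.0191 twist 0.05
```

```bash
python3 -m handwheel '[{"hand":1,"x":0.01,"y":-0.03,"z":0.009,"twist":0},{"hand":1,"x":0.02,"y":-0.055,"z":0.018,"twist":0},{"hand":1,"x":0.035,"y":-0.067,"z":0.019,"twist":0},{"hand":1,"x":0.045,"y":-0.067,"z":0.019,"twist":0},{"hand":1,"x":0.049,"y":-0.067,"z":0.019,"twist":0},{"hand":1,"x":0.049,"y":-0.067,"z":0.019,"twist":0},{"hand":1,"x":0.049,"y":-0.067,"z":0.019,"twist":0},{"hand":1,"x":0.049,"y":-0.067,"z":0.019,"twist":0}]'
python3 - <<'E'
from h import *
import pickle
go(532.9,-90.7,215,-.081)
i=arm.camera_info('wrist');a=arm.grab_frame('wrist')[:,:,::-1]
cv2.imwrite('pics/w11.png',a);pickle.dump(i,open('w11.pkl','wb'))
print(proj(i,[[532.9,-90.7,87]]))
cv2.imwrite('pics/d11.png',cv2.resize(a[180:380,220:430],None,fx=3,fy=3,interpolation=2))
E
python3 -c "
import cv2
b=cv2.imread('pics/scene0.png')[225:290,400:460];cv2.imwrite('pics/d12.png',cv2.resize(b,None,fx=9,fy=9,interpolation=2))"
```

```text
clock: 16.03
tool_pos: [533.1, -85.9, 269.9]
orientation: [[0.001, 0.078, 0.997], [-0.0, 0.997, -0.078], [-1.0, -0.0, 0.001]]
wrist_force: [1.5, 0.5, 0.8]
opening: 85.1
t 16.03 at [533.1 -85.9 269.9] yaw -0.078 open 85.1 F [1.5 0.5 0.8] tilt [-1.0e+00 -3.0e-04  1.3e-03]
-> x 0.0549 y -0.0048 z 0.0001 twist 0.18
[[319.43901663 310.9327982 ]]
```

View pics/d11.png

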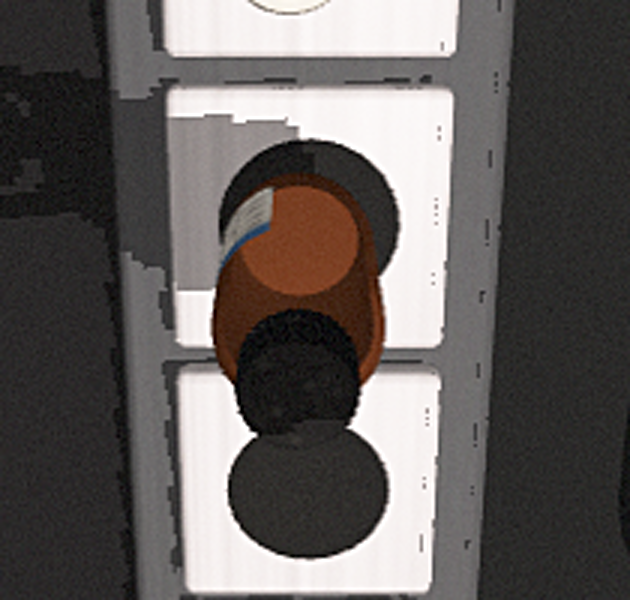

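View pics/d12.png

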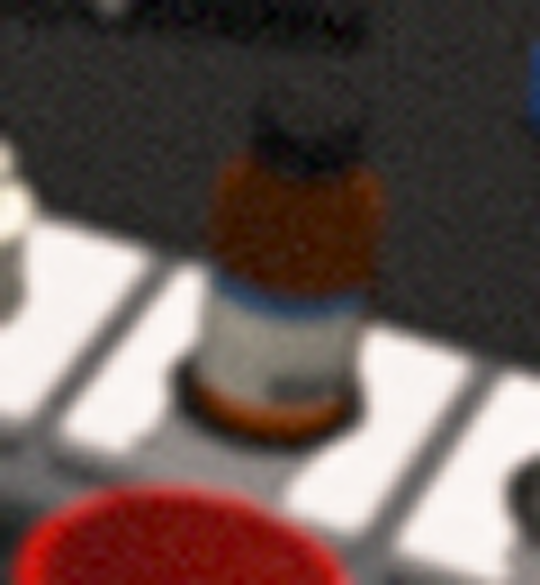

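```bash
python3 -c "
import cv2
b=cv2.imread('pics/w2.png')[0:60,260:410];c=cv2.imread('pics/w6.png')[90:200,260:410];
import numpy as np
cv2.imwrite('pics/d13.png',np.vstack([cv2.resize(x,None,fx=5,fy=5,interpolation=2) for x in(b,)]))"
```

```text
(no output)
```

View pics/d13.png

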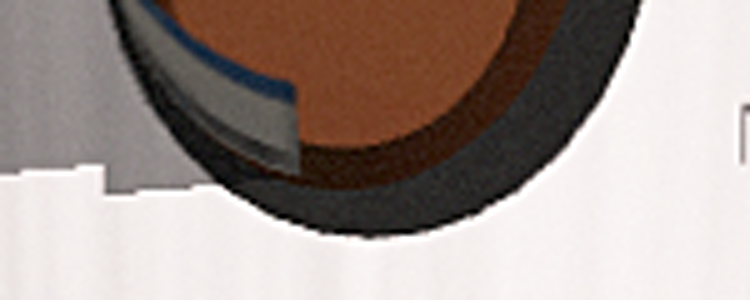

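```bash
python3 -m handwheel '[{"hand":1,"x":0.02,"y":-0.004,"z":0,"twist":0.2},{"hand":1,"x":0.04,"y":-0.004,"z":0,"twist":0.2},{"hand":1,"x":0.055,"y":-0.004,"z":0,"twist":0.2},{"hand":0.9,"x":0.065,"y":-0.004,"z":0,"twist":0.2},{"hand":0.7,"x":0.069,"y":-0.004,"z":0,"twist":0.2},{"hand":0.6,"x":0.069,"y":-0.004,"z":0,"twist":0.2},{"hand":0.55,"x":0.069,"y":-0.004,"z":0,"twist":0.2},{"hand":0.55,"x":0.069,"y":-0.004,"z":0,"twist":0.2}]'
python3 - <<'E'
from h import *
go(532.9,-90.7,201,-.081)
cv2.imwrite('pics/w12.png',arm.grab_frame('wrist')[:,:,::-1])
E
```

```text
clock: 16.75
tool_pos: [533.2, -91.0, 201.3]
orientation: [[0.002, 0.083, 0.997], [-0.001, 0.997, -0.083], [-1.0, -0.001, 0.002]]
wrist_force: [0.0, -0.1, -0.1]
opening: 47.2
t 16.75 at [533.2 -91.  201.3] yaw -0.083 open 47.2 F [ 0.  -0.1 -0.1] tilt [-1.0e+00 -6.0e-04  2.2e-03]
-> x 0.0003 y 0.0003 z -0.0003 twist -0.10
```

View pics/w12.png

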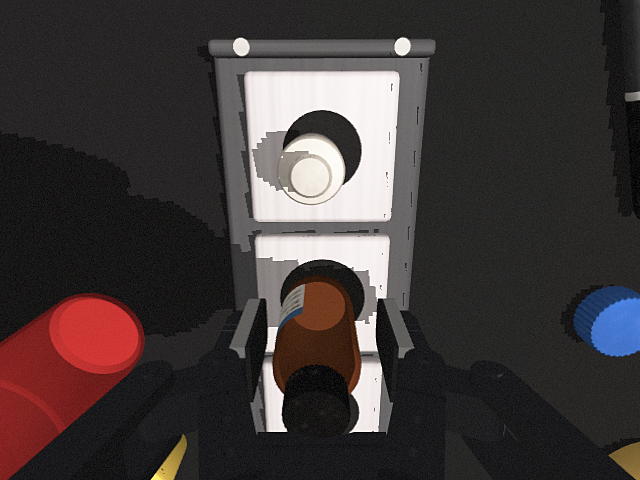

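```bash
python3 -m handwheel '[{"hand":0.45,"x":0,"y":0,"z":0,"twist":0},{"hand":0.38,"x":0,"y":0,"z":0,"twist":0},{"hand":0.33,"x":0,"y":0,"z":0,"twist":0},{"hand":0.28,"x":0,"y":0,"z":0,"twist":0},{"hand":0.2,"x":0,"y":0,"z":0,"twist":0},{"hand":0,"x":0,"y":0,"z":0,"twist":0},{"hand":0,"x":0,"y":0,"z":0,"twist":0},{"hand":0,"x":0,"y":0,"z":0,"twist":0}]'
python3 - <<'E'
from h import *
go(532.9,-90.7,201,-.081)
cv2.imwrite('pics/w13.png',arm.grab_frame('wrist')[:,:,::-1])
E
```

```text
clock: 17.47
tool_pos: [532.9, -91.1, 200.6]
orientation: [[0.001, 0.083, 0.997], [-0.0, 0.997, -0.083], [-1.0, -0.0, 0.001]]
wrist_force: [-1.4, -0.1, 5.7]
opening: 25.9
t 17.47 at [532.9 -91.1 200.6] yaw -0.083 open 25.9 F [-1.4 -0.1  5.7] tilt [-1.e+00 -3.e-04  8.e-04]
-> x -0.0004 y 0.0004 z -0.0000 twist -0.12
```

View pics/w13.png

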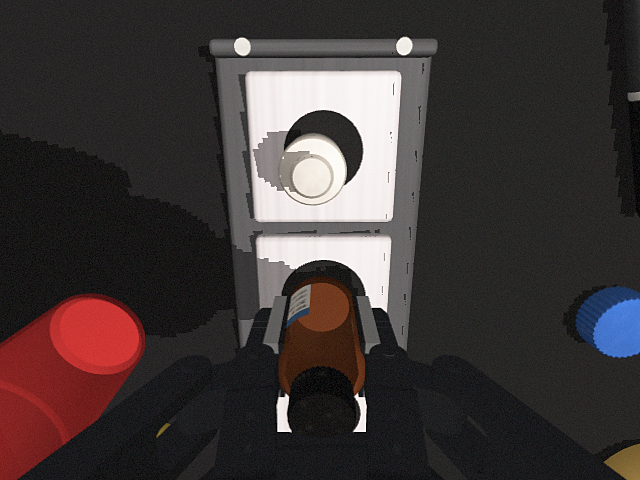

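```bash
python3 -m handwheel '[{"hand":0,"x":-0.02,"y":0,"z":0,"twist":0},{"hand":0,"x":-0.06,"y":0,"z":0,"twist":0},{"hand":0,"x":-0.09,"y":0.01,"z":-0.003,"twist":0},{"hand":0,"x":-0.1,"y":0.04,"z":-0.012,"twist":-1},{"hand":0,"x":-0.1,"y":0.08,"z":-0.024,"twist":-4},{"hand":0,"x":-0.1,"y":0.119,"z":-0.035,"twist":-8},{"hand":0,"x":-0.1,"y":0.158,"z":-0.047,"twist":-12},{"hand":0,"x":-0.1,"y":0.197,"z":-0.058,"twist":-15.2}]'
python3 - <<'E'
from h import *
go(473.9,192.1,300,.183)
E
```

```text
clock: 18.18
tool_pos: [489.9, 111.7, 299.2]
orientation: [[-0.001, -0.184, 0.983], [0.0, 0.983, 0.184], [-1.0, 0.0, -0.001]]
wrist_force: [0.8, 0.1, -0.9]
opening: 26.0
t 18.18 at [489.9 111.7 299.2] yaw 0.185 open 26.0 F [ 0.8  0.1 -0.9] tilt [-1.0e+00  3.0e-04 -1.1e-03]
-> x -0.0007 y 0.0819 z -0.0009 twist 0.10
```

```bash
python3 -m handwheel '[{"hand":0,"x":0,"y":0.035,"z":0,"twist":0},{"hand":0,"x":0,"y":0.065,"z":0,"twist":0},{"hand":0,"x":0.015,"y":0.079,"z":0,"twist":0},{"hand":0,"x":0.04,"y":0.079,"z":0,"twist":0},{"hand":0,"x":0.065,"y":0.079,"z":0,"twist":0},{"hand":0,"x":0.08,"y":0.079,"z":0,"twist":0},{"hand":0,"x":0.086,"y":0.079,"z":0,"twist":0},{"hand":0,"x":0.086,"y":0.079,"z":0,"twist":0}]'
python3 - <<'E'
from h import *
go(473.9,192.1,192.8,.183)
cv2.imwrite('pics/w14.png',arm.grab_frame('wrist')[:,:,::-1])
E
```

```text
clock: 18.85
tool_pos: [475.6, 187.7, 211.6]
orientation: [[-0.005, -0.181, 0.983], [-0.001, 0.983, 0.181], [-1.0, 0.0, -0.005]]
wrist_force: [-0.5, -0.1, -0.4]
opening: 25.4
t 18.85 at [475.6 187.7 211.6] yaw 0.182 open 25.4 F [-0.5 -0.1 -0.4] tilt [-1.      0.     -0.0052]
-> x 0.0188 y 0.0047 z -0.0008 twist -0.04
```

View pics/w14.png

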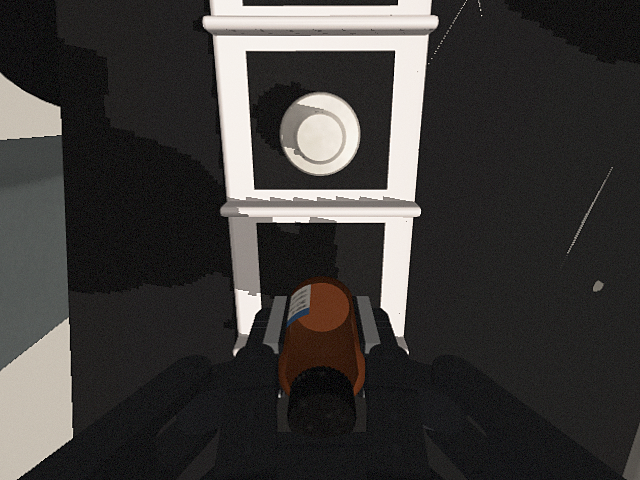

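```bash
python3 -m handwheel '[{"hand":0,"x":0.006,"y":0.004,"z":-0.001,"twist":0},{"hand":0,"x":0.011,"y":0.004,"z":-0.001,"twist":0},{"hand":0,"x":0.015,"y":0.004,"z":-0.001,"twist":0},{"hand":0,"x":0.0175,"y":0.004,"z":-0.001,"twist":0},{"hand":0,"x":0.0185,"y":0.004,"z":-0.001,"twist":0},{"hand":0,"x":0.0185,"y":0.004,"z":-0.001,"twist":0},{"hand":0,"x":0.0185,"y":0.004,"z":-0.001,"twist":0},{"hand":0,"x":0.0185,"y":0.004,"z":-0.001,"twist":0}]'
python3 - <<'E'
from h import *
go(473.9,192.1,192.8,.183)
E
```

```text
clock: 19.57
tool_pos: [475.3, 191.6, 195.8]
orientation: [[0.001, -0.181, 0.983], [0.0, 0.983, 0.181], [-1.0, -0.0, 0.001]]
wrist_force: [1.0, -0.1, -1.3]
opening: 26.0
t 19.57 at [475.3 191.6 195.8] yaw 0.182 open 26.0 F [ 1.  -0.1 -1.3] tilt [-1.e+00 -0.e+00  5.e-04]
-> x 0.0030 y 0.0007 z -0.0013 twist -0.05
```

```bash
python3 -m handwheel '[{"hand":0,"x":0.001,"y":0,"z":-0.001,"twist":0},{"hand":0,"x":0.002,"y":0,"z":-0.001,"twist":0},{"hand":0,"x":0.003,"y":0,"z":-0.001,"twist":0},{"hand":0,"x":0.003,"y":0,"z":-0.001,"twist":0},{"hand":0,"x":0.003,"y":0,"z":-0.001,"twist":0},{"hand":0,"x":0.003,"y":0,"z":-0.001,"twist":0},{"hand":0,"x":0.003,"y":0,"z":-0.001,"twist":0},{"hand":0,"x":0.003,"y":0,"z":-0.001,"twist":0}]'
python3 - <<'E'
from h import *
go(473.9,192.1,192.6,.183)
E
```

```text
clock: 20.23
tool_pos: [474.2, 191.5, 192.6]
orientation: [[0.0, -0.181, 0.983], [0.0, 0.983, 0.181], [-1.0, -0.0, 0.0]]
wrist_force: [-0.4, -0.2, 1.0]
opening: 26.0
t 20.23 at [474.2 191.5 192.6] yaw 0.182 open 26.0 F [-0.4 -0.2  1. ] tilt [-1.e+00 -0.e+00  1.e-04]
-> x 0.0000 y 0.0007 z -0.0001 twist -0.04
```

Touching lightly; release and rise.

```bash
python3 -m handwheel '[{"hand":0.36,"x":0,"y":0,"z":0,"twist":0},{"hand":0.45,"x":0,"y":0,"z":0,"twist":0},{"hand":0.6,"x":0,"y":0,"z":0,"twist":0},{"hand":0.8,"x":0,"y":0,"z":0,"twist":0},{"hand":1,"x":0,"y":0,"z":0,"twist":0},{"hand":1,"x":-0.01,"y":0,"z":0,"twist":0},{"hand":1,"x":-0.05,"y":0,"z":0,"twist":0},{"hand":1,"x":-0.09,"y":0,"z":0,"twist":0}]'
python3 - <<'E'
from h import *
go(535.6,-28.1,310,-.081)
i=arm.camera_info('wrist');a=arm.grab_frame('wrist')[:,:,::-1]
cv2.imwrite('pics/w15.png',a)
print(proj(i,[[473.9,192.1,79],[473.9,192.1,10]]))
E
```

```text
clock: 20.9
tool_pos: [473.1, 191.2, 281.8]
orientation: [[-0.006, -0.181, 0.983], [-0.001, 0.983, 0.181], [-1.0, -0.0, -0.006]]
wrist_force: [1.3, 0.8, 1.2]
opening: 85.5
t 20.9 at [473.1 191.2 281.8] yaw 0.182 open 85.5 F [1.3 0.8 1.2] tilt [-1.     -0.     -0.0061]
-> x -0.0283 y -0.2270 z 0.0216 twist 15.08
[[324.56417292 281.56671177]
 [324.38835806 238.50972452]]
```

View pics/w15.png

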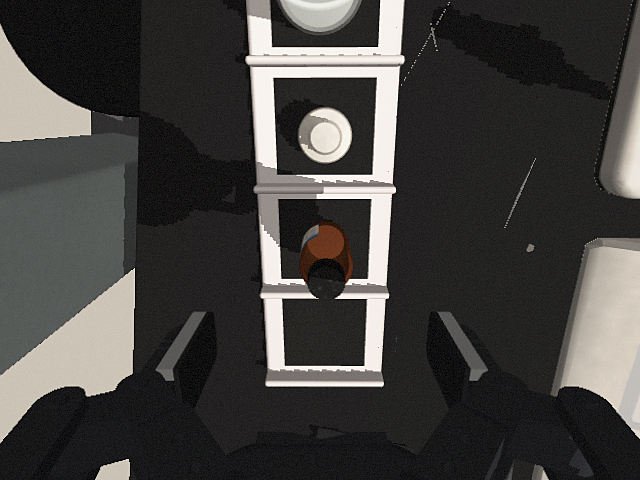

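```bash
python3 -m handwheel '[{"hand":1,"x":-0.02,"y":-0.02,"z":0.001,"twist":0},{"hand":1,"x":-0.03,"y":-0.055,"z":0.004,"twist":2},{"hand":1,"x":-0.03,"y":-0.094,"z":0.009,"twist":5},{"hand":1,"x":-0.03,"y":-0.133,"z":0.013,"twist":8},{"hand":1,"x":-0.03,"y":-0.172,"z":0.017,"twist":11},{"hand":1,"x":-0.03,"y":-0.208,"z":0.02,"twist":14},{"hand":1,"x":-0.02,"y":-0.225,"z":0.021,"twist":15.1},{"hand":1,"x":0,"y":-0.225,"z":0.021,"twist":15.1}]'
python3 - <<'E'
from h import *
go(535.6,-28.1,200,-.081)
i=arm.camera_info('wrist');a=arm.grab_frame('wrist')[:,:,::-1]
cv2.imwrite('pics/w16.png',a)
print(proj(i,[[535.6,-28.1,53]]))
E
```

```text
clock: 21.62
tool_pos: [537.8, -29.8, 286.3]
orientation: [[0.009, 0.086, 0.996], [-0.003, 0.996, -0.086], [-1.0, -0.002, 0.009]]
wrist_force: [0.2, -0.7, 0.3]
opening: 85.5
t 21.62 at [537.8 -29.8 286.3] yaw -0.086 open 85.5 F [ 0.2 -0.7  0.3] tilt [-1.     -0.0024  0.0092]
-> x 0.0863 y 0.0017 z -0.0032 twist -0.30
[[312.38093331 257.39778416]]
```

View pics/w16.png

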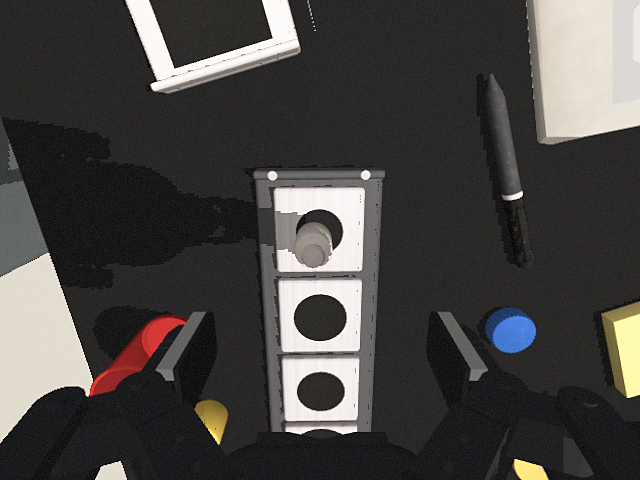

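```bash
python3 -m handwheel '[{"hand":1,"x":0.03,"y":0.001,"z":-0.001,"twist":0},{"hand":1,"x":0.055,"y":0.001,"z":-0.001,"twist":0},{"hand":1,"x":0.072,"y":0.001,"z":-0.001,"twist":0},{"hand":0.9,"x":0.08,"y":0.001,"z":-0.001,"twist":0},{"hand":0.7,"x":0.084,"y":0.001,"z":-0.001,"twist":0},{"hand":0.55,"x":0.086,"y":0.001,"z":-0.001,"twist":0},{"hand":0.5,"x":0.086,"y":0.001,"z":-0.001,"twist":0},{"hand":0.5,"x":0.086,"y":0.001,"z":-0.001,"twist":0}]'
python3 - <<'E'
from h import *
go(535.6,-28.1,190.5,-.081)
E
```

```text
clock: 22.33
tool_pos: [535.3, -24.9, 197.9]
orientation: [[0.002, 0.081, 0.997], [-0.001, 0.997, -0.081], [-1.0, -0.0, 0.002]]
wrist_force: [-0.3, 0.0, 0.4]
opening: 42.5
t 22.33 at [535.3 -24.9 197.9] yaw -0.081 open 42.5 F [-0.3  0.   0.4] tilt [-1.0e+00 -4.0e-04  2.4e-03]
-> x 0.0074 y -0.0031 z 0.0005 twist -0.00
```

```bash
python3 -m handwheel '[{"hand":0.5,"x":0.004,"y":-0.003,"z":0,"twist":0},{"hand":0.5,"x":0.006,"y":-0.003,"z":0,"twist":0},{"hand":0.45,"x":0.007,"y":-0.003,"z":0,"twist":0},{"hand":0.45,"x":0.007,"y":-0.003,"z":0,"twist":0},{"hand":0.42,"x":0.007,"y":-0.003,"z":0,"twist":0},{"hand":0.42,"x":0.007,"y":-0.003,"z":0,"twist":0},{"hand":0.42,"x":0.007,"y":-0.003,"z":0,"twist":0},{"hand":0.42,"x":0.007,"y":-0.003,"z":0,"twist":0}]'
python3 - <<'E'
from h import *
go(535.6,-28.1,190.5,-.081)
cv2.imwrite('pics/w17.png',arm.grab_frame('wrist')[:,:,::-1])
E
```

```text
clock: 23.0
tool_pos: [534.8, -28.1, 190.4]
orientation: [[0.001, 0.081, 0.997], [-0.0, 0.997, -0.081], [-1.0, -0.0, 0.001]]
wrist_force: [-1.1, -1.0, 5.0]
opening: 36.2
t 23.0 at [534.8 -28.1 190.4] yaw -0.081 open 36.2 F [-1.1 -1.   5. ] tilt [-1.e+00 -4.e-04  6.e-04]
-> x -0.0001 y 0.0001 z 0.0008 twist -0.01
```

View pics/w17.png

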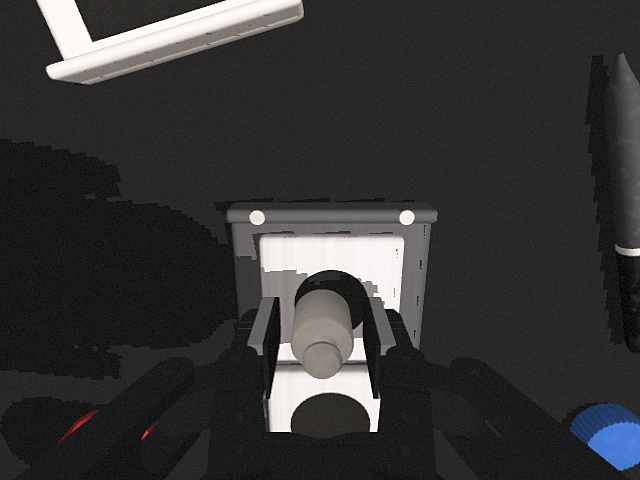

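```bash
python3 -m handwheel '[{"hand":0.42,"x":-0.002,"y":0,"z":0,"twist":0},{"hand":0.42,"x":-0.002,"y":0,"z":0,"twist":0},{"hand":0.38,"x":-0.002,"y":0,"z":0,"twist":0},{"hand":0.34,"x":-0.002,"y":0,"z":0,"twist":0},{"hand":0.3,"x":-0.002,"y":0,"z":0,"twist":0},{"hand":0,"x":-0.002,"y":0,"z":0,"twist":0},{"hand":0,"x":-0.002,"y":0,"z":0,"twist":0},{"hand":0,"x":-0.002,"y":0,"z":0,"twist":0}]'
python3 - <<'E'
from h import *
go(535.6,-28.1,191.5,-.081)
cv2.imwrite('pics/w18.png',arm.grab_frame('wrist')[:,:,::-1])
E
```

```text
clock: 23.72
tool_pos: [534.5, -27.9, 191.7]
orientation: [[0.0, 0.081, 0.997], [-0.0, 0.997, -0.081], [-1.0, -0.0, 0.0]]
wrist_force: [1.1, 0.8, 0.9]
opening: 22.0
t 23.72 at [534.5 -27.9 191.7] yaw -0.081 open 22.0 F [1.1 0.8 0.9] tilt [-1.e+00 -0.e+00  4.e-04]
-> x 0.0002 y -0.0001 z 0.0011 twist -0.02
```

View pics/w18.png

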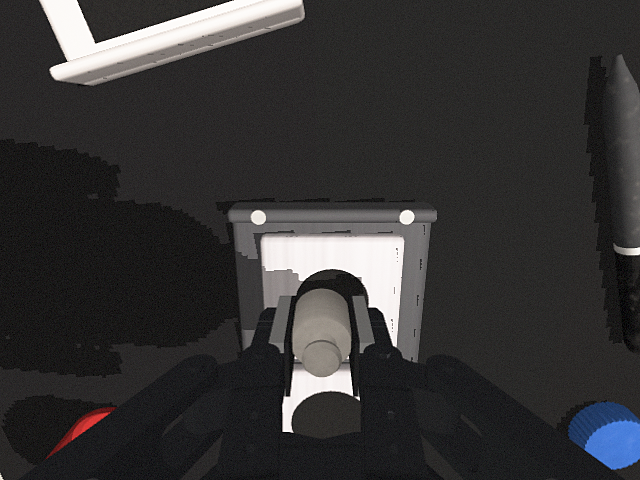

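```bash
python3 -m handwheel '[{"hand":0,"x":-0.02,"y":0,"z":0,"twist":0},{"hand":0,"x":-0.055,"y":0,"z":0,"twist":0},{"hand":0,"x":-0.08,"y":0.015,"z":-0.006,"twist":-1},{"hand":0,"x":-0.085,"y":0.05,"z":-0.02,"twist":-4},{"hand":0,"x":-0.085,"y":0.085,"z":-0.035,"twist":-8},{"hand":0,"x":-0.085,"y":0.115,"z":-0.047,"twist":-12},{"hand":0,"x":-0.085,"y":0.138,"z":-0.057,"twist":-15},{"hand":0,"x":-0.085,"y":0.142,"z":-0.059,"twist":-15}]'
python3 - <<'E'
from h import *
go(487.4,119.4,196,.183)
E
```

```text
clock: 24.43
tool_pos: [485.2, 121.2, 275.7]
orientation: [[-0.003, -0.184, 0.983], [0.001, 0.983, 0.184], [-1.0, 0.001, -0.002]]
wrist_force: [-0.1, 0.1, -1.5]
opening: 22.4
t 24.43 at [485.2 121.2 275.7] yaw 0.185 open 22.4 F [-0.1  0.1 -1.5] tilt [-1.      0.0014 -0.0023]
-> x 0.0796 y -0.0023 z 0.0020 twist 0.14
```

```bash
python3 -m handwheel '[{"hand":0,"x":0.03,"y":-0.001,"z":0.001,"twist":0},{"hand":0,"x":0.055,"y":-0.001,"z":0.001,"twist":0},{"hand":0,"x":0.07,"y":-0.001,"z":0.001,"twist":0},{"hand":0,"x":0.077,"y":-0.001,"z":0.001,"twist":0},{"hand":0,"x":0.079,"y":-0.001,"z":0.001,"twist":0},{"hand":0,"x":0.079,"y":-0.001,"z":0.001,"twist":0},{"hand":0,"x":0.079,"y":-0.001,"z":0.001,"twist":0},{"hand":0,"x":0.079,"y":-0.001,"z":0.001,"twist":0}]'
python3 - <<'E'
from h import *
go(487.4,119.4,183.8,.183)
cv2.imwrite('pics/w19.png',arm.grab_frame('wrist')[:,:,::-1])
E
```

```text
clock: 25.1
tool_pos: [489.1, 117.4, 198.9]
orientation: [[0.003, -0.179, 0.984], [0.0, 0.984, 0.179], [-1.0, -0.0, 0.003]]
wrist_force: [-0.2, 0.2, -0.6]
opening: 22.3
t 25.1 at [489.1 117.4 198.9] yaw 0.18 open 22.3 F [-0.2  0.2 -0.6] tilt [-1.0e+00 -4.0e-04  2.6e-03]
-> x 0.0150 y 0.0022 z -0.0013 twist -0.17
```

View pics/w19.png

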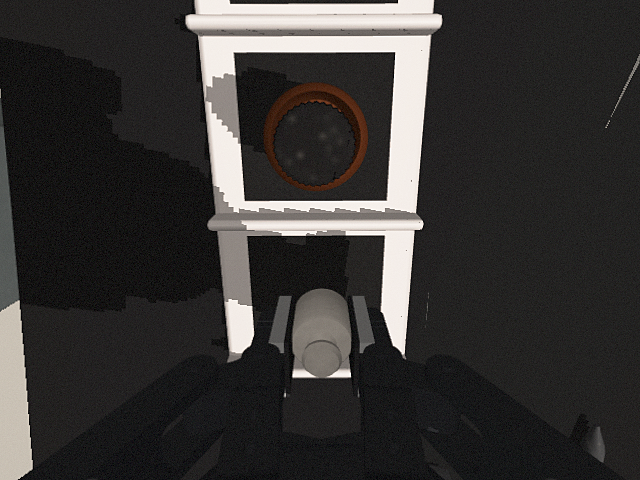

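```bash
python3 -m handwheel '[{"hand":0,"x":0.005,"y":0.001,"z":-0.001,"twist":0},{"hand":0,"x":0.009,"y":0.001,"z":-0.001,"twist":0},{"hand":0,"x":0.012,"y":0.001,"z":-0.001,"twist":0},{"hand":0,"x":0.014,"y":0.001,"z":-0.001,"twist":0},{"hand":0,"x":0.0145,"y":0.001,"z":-0.001,"twist":0},{"hand":0,"x":0.0145,"y":0.001,"z":-0.001,"twist":0},{"hand":0,"x":0.0145,"y":0.001,"z":-0.001,"twist":0},{"hand":0,"x":0.0145,"y":0.001,"z":-0.001,"twist":0}]'
python3 - <<'E'
from h import *
go(487.4,119.4,183.8,.183)
E
```

```text
clock: 25.82
tool_pos: [487.1, 118.5, 183.7]
orientation: [[-0.002, -0.18, 0.984], [-0.0, 0.984, 0.18], [-1.0, 0.0, -0.002]]
wrist_force: [-2.8, -0.7, 7.0]
opening: 22.4
t 25.82 at [487.1 118.5 183.7] yaw 0.181 open 22.4 F [-2.8 -0.7  7. ] tilt [-1.0e+00  1.0e-04 -2.1e-03]
-> x -0.0001 y 0.0009 z 0.0005 twist -0.12
```

Resting on the pad (7 N). Release.

```bash
python3 -m handwheel '[{"hand":0.34,"x":0,"y":0,"z":0,"twist":0},{"hand":0.45,"x":0,"y":0,"z":0,"twist":0},{"hand":0.6,"x":0,"y":0,"z":0,"twist":0},{"hand":0.8,"x":0,"y":0,"z":0,"twist":0},{"hand":1,"x":0,"y":0,"z":0,"twist":0},{"hand":1,"x":-0.01,"y":0,"z":0,"twist":0},{"hand":1,"x":-0.05,"y":0,"z":0,"twist":0},{"hand":1,"x":-0.09,"y":0,"z":0,"twist":0}]'
python3 - <<'E'
from h import *
go(487,-50,400,.183)
E
```

```text
clock: 26.48
tool_pos: [486.0, 118.3, 272.3]
orientation: [[-0.006, -0.179, 0.984], [-0.0, 0.984, 0.179], [-1.0, 0.001, -0.006]]
wrist_force: [2.0, 0.9, 1.2]
opening: 85.5
t 26.48 at [486.  118.3 272.3] yaw 0.18 open 85.5 F [2.  0.9 1.2] tilt [-1.0e+00  9.0e-04 -6.1e-03]
-> x -0.1276 y -0.1656 z -0.0300 twist -0.15
```

```bash
python3 -m handwheel '[{"hand":1,"x":-0.04,"y":0,"z":0,"twist":0},{"hand":1,"x":-0.08,"y":0,"z":0,"twist":0},{"hand":1,"x":-0.12,"y":0.02,"z":0,"twist":0},{"hand":1,"x":-0.13,"y":0.05,"z":0,"twist":0},{"hand":1,"x":-0.13,"y":0.08,"z":0,"twist":0},{"hand":1,"x":-0.13,"y":0.088,"z":0,"twist":0},{"hand":1,"x":-0.13,"y":0.088,"z":0,"twist":0},{"hand":1,"x":-0.13,"y":0.088,"z":0,"twist":0}]'
python3 - <<'E'
from h import *
import pickle
i=arm.camera_info('wrist');a=arm.grab_frame('wrist')[:,:,::-1]
cv2.imwrite('pics/w20.png',a);pickle.dump(i,open('w20.pkl','wb'))
for n,P in dict(bk=[446.95,337.64,78],w2=[460.4,264.9,54],bo=[473.9,192.1,79],w1=[487.4,119.4,45]).items(): print(n,proj(i,P).round(1))
E
```

```text
clock: 27.15
tool_pos: [471.0, 205.0, 402.7]
orientation: [[-0.001, -0.181, 0.984], [-0.001, 0.984, 0.181], [-1.0, -0.001, -0.001]]
wrist_force: [0.5, 0.5, 0.0]
opening: 85.5
bk [[321.8  33.7]]
w2 [[321.7 140.3]]
bo [[321.7 234.1]]
w1 [[321.7 294.8]]
```

View pics/w20.png

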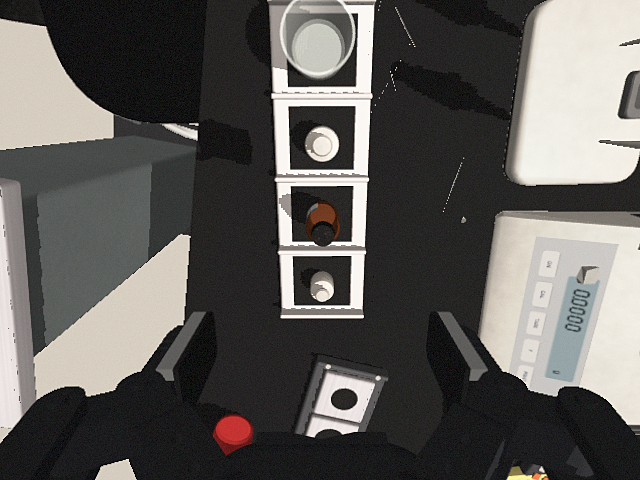

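```bash
python3 -c "
from h import *
print(arm.job_done(), arm.state()['clock'])"
```

```text
the job is handed in; nothing more can be done
the job is handed in; nothing more can be done
```

I moved all four things into the white rack in reverse order and handed the job in at about 27 s on the robot clock, against the 112 s limit.

| Thing | Place in the dark tray | Bay in the white rack |
|---|---|---|
| Small weight | leftmost | rightmost |
| Amber bottle | second from left | second from right |
| Large weight | third from left | second from left |
| Beaker | rightmost | leftmost |

**Final check:** I took one last wrist picture and compared where each top should appear over its bay middle with where it was. All four stood upright, and the gripper was open and clear of everything.
- The beaker is about 4–5 mm off its bay middle, mostly towards the front.
- The large weight is about 3–4 mm off, because I deliberately set it slightly away from the beaker.
- The bottle and the small weight are within about 1–2 mm.
- All of these are inside the 15 mm limit.

**Readings that disagreed:**
- Both weights closed at about 2 mm less than their stated diameter (28 and 22 mm instead of 30 and 24 mm).
- An unexplained upward force of 5 N appeared just before I closed on the small weight. I raised the hand 2 mm and it went away.
- Pose readings taken straight after a move were sometimes off by 3–7 mm, so I re-read before the small moves.

The hand-in reports no verdict.

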